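# Dry the washed keycaps in the bead tub

### The job

Dry the washed keycaps: put every loose keycap from the desk into the white tub with the amber beads, then take the orange stick and stir at least four full rounds, each 5 to 6 cm across, with its tip down close to the tub's floor, and hang the stick back upright in its fork. Then set the blue lid on the tub so it sits seated and level on the rim, and finally press the timer's red button right down. Keep all beads and keycaps in the tub and leave the mouse, the can and the screwdriver alone.

Things in the scene. Friction and masses are not known exactly. Their poses are not given: they have to be found in the camera images.
- tub: White round drying tub, fixed to the desk (suction foot), open at the top: outer diameter 148, inner diameter 140, height 65, inner floor 5 above its origin. Origin: centre of its underside, on the desk. It stands upright, x and y parallel to the world's. A stick passing closer than 28 to its wall can jam on a keycap.
- lid: Loose blue lid, 150 g. Origin: centre of its underside, z up along its knob. Plug (diameter 128, z 0 to 8) goes inside the tub's mouth with 6 mm play all round; disc (diameter 158, z 8 to 14) rests on the rim; white upright round knob (diameter 26, z 14 to 44). Starts on the desk, knob up. Seated, its origin is 57 above the tub's origin.
- stick: Loose orange stirring stick, 136 long, 60 g. Origin: middle of its tip (lower end), z towards the handle. Round shaft, diameter 12, tip rounded, z 0 to 70; round collar, diameter 38, z 70 to 76; square handle 18 x 18 (sides along its x and y), z 76 to 136. Starts hanging upright in the fork by its collar.
- fork: Fixed stand for the stick: dark base plate 110 x 80 x 10, two level aluminium prongs along its x, 26 apart (inner faces), each 14 wide, tops 85 above the desk, from x = -23 to 38, joined to an upright at x = 38 to 52; the slot between them is open at -x and above. Origin: on the desk below where the stick hangs.
- fork_slot (a point): The middle of the slot at the height of the prong tops (85 above the desk, straight above the fork's origin). The hanging stick passes through it, its collar's underside resting on the prongs, its tip 15 above the desk.
- timer (a joint): Travel of the timer's red button, in m: 0 up, about 0.006 fully down (4 N), springs back.
- timer_top (a point): Centre of the top of the drying timer's round red push button (diameter 36), facing up, on a low grey housing fixed to the desk behind the tub.
- cap_a: Loose green metal keycap with a small white dot on its top, 20 x 20 x 13 high, 14 g, flat on the desk at the start. Origin: centre of its underside; sides along its x and y. May be absent.
- cap_b: Loose magenta metal keycap with a small white dot on its top, 20 x 20 x 13 high, 14 g, flat on the desk at the start. Origin: centre of its underside; sides along its x and y. May be absent.
- cap_c: Loose violet metal keycap with a small white dot on its top, 20 x 20 x 13 high, 14 g, flat on the desk at the start. Origin: centre of its underside; sides along its x and y. May be absent.
- cap_d: Loose yellow metal keycap with a small white dot on its top, 20 x 20 x 13 high, 14 g, flat on the desk at the start. Origin: centre of its underside; sides along its x and y. May be absent.
- bead_0: Amber drying bead, a ball of diameter 20, 11 g, loose in the tub. Origin: its centre.
- bead_1: Amber drying bead, a ball of diameter 20, 11 g, loose in the tub. Origin: its centre.
- bead_2: Amber drying bead, a ball of diameter 20, 11 g, loose in the tub. Origin: its centre.
- bead_3: Amber drying bead, a ball of diameter 20, 11 g, loose in the tub. Origin: its centre.
- bead_4: Amber drying bead, a ball of diameter 20, 11 g, loose in the tub. Origin: its centre.
- bead_5: Amber drying bead, a ball of diameter 20, 11 g, loose in the tub. Origin: its centre.
- mouse: White computer mouse 115 x 60 x 34, loose, to be left alone. Origin: centre of its underside.
- can: Green drinks can, diameter 56, 130 high, loose, to be left alone. Origin: centre of its underside.
- screwdriver: Screwdriver lying on the desk, loose, to be left alone. Origin: on the desk near its middle.

How it is judged:
By the outcome, as a careful person would: the job done as asked, in the order asked, and still so for the second after the job is handed in, with the robot touching nothing.
Of cap_a, cap_b, cap_c, cap_d only 2 to 4 are there at a start; the rules pass over those that are not, and their reading is None.
At some moment in a run one of lid, cap_a, cap_b, cap_c, cap_d may be knocked a few centimetres aside while the robot is not near it.
Once in a run the grip may slacken for a moment while it holds something.
It also fails if it takes over 210 s, if anything falls off the work surface, if the arm or the gripper's body presses on something with over 40 N, if the wrist force passes 120 N, or if a joint passes its speed limit or range.

### The arm

A 6-joint arm with a two-finger parallel gripper is mounted at the origin on the work surface. World frame = base frame: x ahead of the robot, y to its left, z up, the work surface at z = 0. Lengths are in m, angles in rad, forces in N, time in s.
With the tool pointing down it reaches from about 0.375 to 0.9 m from the base axis. Payload 3.1 kg.
Tool frame: the origin (TCP) lies between the finger pads; the fingertips stand 19 mm ahead of it and the grasp point (between the pads) is the TCP; z points along the fingers, y is the line along which they close (so a half turn about z gives the same grasp; the last joint's range is limited). The gripper opens to 87 mm and grips with 3 to 60 N. Pads are 19 mm wide; open, the fingers measure 117 mm over their backs; the gripper's body (75 mm by 190 mm) begins 51 mm behind the grasp point.
Start: joints at [-1.331, 0.527, 1.433, -0, 1.181, -0.178], TCP at [0.254, -0.571, 0.242] pointing down, gripper open.
Joint ranges: [-3.08, 3.08], [-0.75, 2.2], [0.22, 2.44], [-1.43, 4.57], [0, 2.65], [-2.85, 2.85]. Speed limits (rad/s): [2.79, 2.79, 3.14, 3.14, 3.14, 3.14].

### API

Orientations are given as a unit quaternion [x, y, z, w].
In Python, from rig import telemetry, viewer, hand_in gives the robot as it stands. The module is installed in compiled form; this text tells all that it offers.
- The arm moves only by the shell command python3 -m creep 'ROWS' [FORCE]. ROWS is JSON, a list of rows, each an object with "translation": the shift along the tool's x, y, z in mm, a list of three; "roll": the turn about the tool's z in degrees; "gripper": the finger opening in mm, from 0 to 87. In form: [{"translation": [tx, ty, tz], "roll": roll, "gripper": gripper}, ...]. A call has 1 to 5 rows; each row is the pose to reach, as a shift and turn from the pose commanded when the call began, along the tool's axes at that moment; what a row does not reach only later rows make up. A row lasts 1/12 s, in which the tool goes at most 41.7 mm and 7.16 degrees, less where a joint would pass 70% of its speed; a pose out of reach is approached as far as the arm can. A call with a gripper value outside its range is refused whole. The fingers move at their own pace and stop on an object; FORCE is the grip in N (left out, the last holds). Time passes only in rows, so rows that repeat a pose let the fingers close. It gives the time, the measured TCP pose, the force, the opening and the grip force at its end, in the units of the state.
- telemetry.get_obs(): the state, without advancing time (a new reading comes with each control period).
- viewer.camera(name): name is "scene" or "top" or "wrist"; returns the picture (420x560x3 uint8, blue, green, red); there is no depth.
- viewer.camera_info(name): a dict with "intrinsics" (3x3 intrinsics, pixels), "k1" (the pictures are not rectified: a ray, as slopes to the right and down, at radius r is drawn at 1 + k1 r^2 times it, then the intrinsics apply), "rvec" (rotation vector, rad) and "tvec" (3), from world to camera coordinates, as OpenCV has them; the wrist camera has in their place "hand_eye" (4x4, takes a point from camera to tool coordinates, whose origin is the TCP and whose axes are the flange's). Camera axes: x right, y down, z forward; pixel columns grow to the right and rows downward; lengths in m; the calibration is good to about 2 mm. A picture is of the moment at which its call begins: read the wrist's pose just before it. camera_info takes no time and is no camera call.
- hand_in(): hands the job in; it is judged then, once.
Trained networks look in the newest picture that a camera, given by its name, has taken for a name from the list of things; names that differ only in an ending like _2 or _b are one class to them, and where a whole thing is asked for, a point or a joint stands for the part that bears it (a point fixed in the world has none). Each returns a list of dicts, best first, with "p" (0 to 1); they miss things now and then, are a little off and sometimes report something else, mostly with a low value. They report only what shows in the picture. A call takes as long as a camera call.
- viewer.recognise(camera, thing): "bbox" ([left, top, width, height] in pixels, round what is visible of it).
The state is a dict: "time": time; "q": joint angles; "joint_velocities": joint speeds; "joint_torque": joint torques, N m; "position": TCP position; "tool_rot": TCP orientation; "ft_force": force on the tool from outside, world axes, zero at the start; "moment": the same for the moment, N m; "grip_width": finger opening in m; "grip_force": force on a finger pad.
Only numpy, scipy, OpenCV 4.12 (cv2) and the standard library are available. Lean on these libraries where they do the work, as an engineer would, in place of code of your own. Each camera call takes 0.05 s, during which the arm holds its last target. There are 200 camera calls.

## Working session

There is one attempt and no reset: what is moved stays moved. The work goes in short steps, Python scripts to look and compute and a shell command to move; the robot and the scene stay as the last step left them, time stands still between calls to the robot, and variables do not carry over. Pictures are saved under pics/ and viewed, at most 14 in all, crops included, and the job is handed in when it is done.

```bash
mkdir -p pics; python3 - <<'E'
from rig import telemetry, viewer
import cv2,numpy as np
o=telemetry.get_obs();print({k:np.round(v,3).tolist() for k,v in o.items()})
ims=[]
for c in ["scene","top","wrist"]:
    im=viewer.camera(c);cv2.imwrite(f"pics/{c}0.png",im)
    i=viewer.camera_info(c);print(c,{k:np.round(v,4).tolist() for k,v in i.items()})
    for t in ["tub","lid","stick","fork","timer","cap_a","mouse","can","screwdriver","bead_0"]:
        if c=="top": print(t,[(np.round(d["bbox"],1).tolist(),round(d["p"],2)) for d in viewer.recognise(c,t)[:7]])
E
```

```text
{'time': 0.0, 'q': [-1.33, 0.528, 1.434, 0.0, 1.181, -0.178], 'joint_velocities': [-0.0, 0.0, 0.0, 0.001, -0.002, 0.001], 'joint_torque': [0.001, -44.004, -17.659, 0.063, 0.058, -0.0], 'position': [0.254, -0.57, 0.241], 'tool_rot': [0.978, 0.208, -0.0, -0.001], 'ft_force': [0.192, 0.676, -0.6], 'moment': [0.012, -0.01, 0.008], 'grip_force': 0.0, 'grip_width': 0.087}
scene {'intrinsics': [[397.7916, 0.0, 277.2039], [0.0, 397.7916, 210.5522], [0.0, 0.0, 1.0]], 'k1': -0.1003, 'rvec': [1.2477, 2.3983, -0.859], 'tvec': [0.3245, -0.2992, 1.2759]}
top {'intrinsics': [[437.3013, 0.0, 279.4371], [0.0, 437.3013, 206.7541], [0.0, 0.0, 1.0]], 'k1': -0.0841, 'rvec': [2.1672, -2.0129, 0.2531], 'tvec': [-0.0391, 0.575, 0.8408]}
tub [([225.2, 199.1, 71.3, 73.2], 0.86)]
lid [([238.4, 219.5, 7.0, 9.3], 0.67), ([398.8, 225.5, 72.5, 76.6], 0.6)]
stick [([98.1, 193.1, 26.3, 18.9], 0.56)]
fork [([102.8, 181.3, 50.0, 54.9], 0.78)]
timer [([190.2, 260.6, 8.5, 10.1], 0.68), ([286.3, 158.6, 15.1, 19.0], 0.66)]
cap_a [([204.5, 183.4, 10.1, 8.6], 0.44)]
mouse [([251.4, 274.3, 37.3, 57.5], 0.66)]
can [([132.1, 117.7, 41.3, 45.0], 0.81)]
screwdriver [([385.5, 116.7, 10.6, 86.5], 0.82)]
bead_0 [([253.6, 246.0, 8.9, 15.2], 0.64), ([242.1, 235.4, 6.7, 10.1], 0.61), ([272.2, 220.2, 11.0, 9.4], 0.6), ([240.0, 220.9, 7.8, 10.4], 0.48), ([275.8, 240.1, 1.8, 11.7], 0.43)]
wrist {'intrinsics': [[314.4026, 0.0, 279.8922], [0.0, 314.4026, 206.6933], [0.0, 0.0, 1.0]], 'k1': -0.0685, 'hand_eye': [[-0.0003, -0.9565, -0.2916, 0.0807], [1.0, -0.0002, -0.0003, 0.0001], [0.0002, -0.2916, 0.9565, -0.1432], [0.0, 0.0, 0.0, 1.0]]}
```

View pics/top0.png

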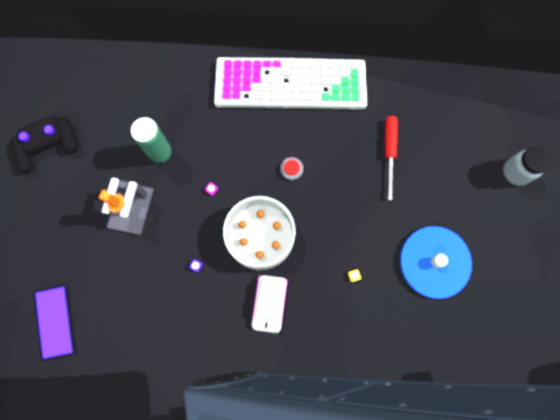

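View pics/scene0.png

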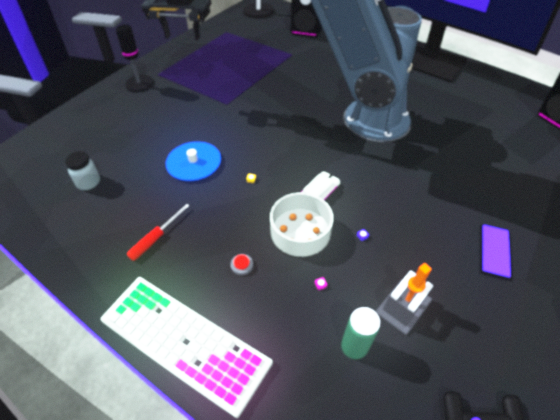

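Top view: magenta cap at (211,188), violet (196,266), yellow (354,276), tub (260,233), lid (436,262), timer button (292,168), stick and fork about (120,200). No loose green cap is visible.

```bash
cat > h.py <<'E'
from rig import telemetry, viewer, hand_in
import cv2,numpy as np
from scipy.spatial.transform import Rotation as R
def cam(c,obs=None):
    i=viewer.camera_info(c)
    if c=="wrist":
        o=obs or telemetry.get_obs();T=np.eye(4);T[:3,:3]=R.from_quat(o["tool_rot"]).as_matrix();T[:3,3]=o["position"]
        T=T@np.array(i["hand_eye"])
    else:
        T=np.eye(4);T[:3,:3]=cv2.Rodrigues(np.array(i["rvec"],float))[0];T[:3,3]=np.ravel(i["tvec"]);T=np.linalg.inv(T)
    return np.array(i["intrinsics"],float),i["k1"],T
def ray(C,uv):
    K,k,T=C
    n=cv2.undistortPoints(np.array(uv,float).reshape(-1,1,2),K,np.array([k,0,0,0.]))[:,0]
    return T[:3,3],np.c_[n,np.ones(len(n))]@T[:3,:3].T
def plane(C,uv,z):
    o,d=ray(C,uv);return o+d*((z-o[2])/d[:,2])[:,None]
def proj(C,P):
    K,k,T=C;M=np.linalg.inv(T)
    return cv2.projectPoints(np.array(P,float).reshape(-1,1,3),cv2.Rodrigues(M[:3,:3])[0],M[:3,3],K,np.array([k,0,0,0.]))[0][:,0]
def tri(L):
    A=0;b=0
    for C,uv in L:
        o,d=ray(C,[uv]);d=d[0]/np.linalg.norm(d[0]);P=np.eye(3)-np.outer(d,d);A=A+P;b=b+P@o
    return np.linalg.solve(A,b)
HSV=dict(green=(55,85),magenta=(140,162),violet=(122,136),yellow=(22,34),blue=(100,118),orange=(5,18),red=(170,180))
def blobs(im,col,amin=15,amax=2000,s=110,v=70):
    h=cv2.cvtColor(im,cv2.COLOR_BGR2HSV);a,b=HSV[col]
    m=cv2.inRange(h,(a,s,v),(b,255,255));m=cv2.morphologyEx(m,cv2.MORPH_CLOSE,np.ones((5,5)))
    out=[]
    for c in cv2.findContours(m,cv2.RETR_EXTERNAL,cv2.CHAIN_APPROX_NONE)[0]:
        A=cv2.contourArea(c)
        if amin<A<amax: r=cv2.minAreaRect(c);out.append((A,r[0],c))
    return sorted(out,key=lambda t:-t[0])
def move(p=None,ang=None,o=None):
    "shift/roll to get to world p with tool y at world angle ang (deg)"
    o=o or telemetry.get_obs();M=R.from_quat(o["tool_rot"]).as_matrix()
    t=(M.T@(np.array(p)-o["position"]))*1000 if p is not None else None
    r=None
    if ang is not None:
        a=np.degrees(np.arctan2(M[1,1],M[0,1]));r=-(((ang-a)+90)%180-90)
    return None if t is None else np.round(t,1).tolist(),None if r is None else round(r,1)
E
python3 - <<'E'
from h import *
t=cv2.imread("pics/top0.png");s=cv2.imread("pics/scene0.png");T=cam("top");S=cam("scene")
for c in HSV:
    for A,u,ct in blobs(t,c,15,8000)[:5]:
        print("top",c,A,np.round(u),plane(T,[u],.008)[0].round(3))
    for A,u,ct in blobs(s,c,15,8000)[:4]:
        print("  scene",c,A,np.round(u),plane(S,[u],.008)[0].round(3))
M=R.from_quat(telemetry.get_obs()["tool_rot"]).as_matrix();print(M.round(3))
for n,b in [("tub",[225.2,199.1,71.3,73.2]),("lid",[398.8,225.5,72.5,76.6])]:
    print(n,plane(T,[(b[0]+b[2]/2,b[1]+b[3]/2)],{"tub":.065,"lid":.011}[n]).round(3))
# tub rim via white mask
g=cv2.inRange(cv2.cvtColor(t,cv2.COLOR_BGR2HSV),(0,0,120),(180,70,255))
x=g[190:280,215:305];c=max(cv2.findContours(x,cv2.RETR_EXTERNAL,cv2.CHAIN_APPROX_NONE)[0],key=cv2.contourArea)
cv2.imwrite("pics/crop_tub.png",cv2.resize(t[150:310,180:400],None,fx=3.6,fy=3.6))
E
```

```text
top green 581.0 [340.  85.] [ 0.905 -0.12   0.008]
top green 494.0 [157. 148.] [0.71  0.299 0.008]
  scene green 684.0 [141. 297.] [ 0.882 -0.147  0.008]
  scene green 559.5 [355. 343.] [0.702 0.292 0.008]
top magenta 1160.0 [251.  80.] [0.903 0.096 0.008]
top magenta 128.0 [211. 189.] [0.622 0.161 0.008]
  scene magenta 1976.5 [218. 363.] [0.894 0.09  0.008]
  scene magenta 123.0 [320. 283.] [0.624 0.161 0.008]
  scene magenta 73.5 [549. 119.] [-0.346  0.486  0.008]
  scene magenta 51.5 [130.  53.] [ 0.177 -0.996  0.008]
top violet 2192.5 [ 53. 322.] [0.301 0.47  0.008]
top violet 143.5 [195. 265.] [0.448 0.176 0.008]
top violet 112.0 [ 24. 136.] [0.719 0.628 0.008]
top violet 109.0 [ 48. 130.] [0.74  0.569 0.008]
  scene violet 4725.0 [226.  67.] [ 0.049 -0.595  0.008]
  scene violet 1648.0 [22. 40.] [ 0.353 -1.544  0.008]
  scene violet 1401.5 [496. 251.] [0.305 0.472 0.008]
  scene violet 774.0 [ 95. 333.] [ 1.001 -0.163  0.008]
top yellow 127.0 [354. 275.] [ 0.452 -0.168  0.008]
top yellow 36.5 [105. 195.] [0.589 0.402 0.008]
  scene yellow 72.0 [251. 178.] [ 0.451 -0.168  0.008
[... 246 characters left out ...]
-0.853 -0.241  0.008]
top orange 242.5 [109. 201.] [0.577 0.389 0.008]
top orange 34.5 [275. 245.] [0.506 0.007 0.008]
top orange 33.0 [277. 225.] [0.55  0.008 0.008]
top orange 32.5 [260. 214.] [0.573 0.046 0.008]
top orange 31.0 [260. 254.] [0.483 0.04  0.008]
  scene orange 420.5 [418. 282.] [0.496 0.344 0.008]
  scene orange 21.5 [292. 216.] [0.5   0.003 0.008]
  scene orange 20.5 [308. 216.] [0.477 0.036 0.008]
  scene orange 20.0 [283. 228.] [0.544 0.004 0.008]
top red 29.0 [391. 137.] [ 0.779 -0.244  0.008]
  scene red 174.0 [241. 262.] [ 0.681 -0.021  0.008]
[[ 0.914  0.407 -0.   ]
 [ 0.407 -0.914 -0.   ]
 [-0.     0.    -1.   ]]
tub [[0.513 0.037 0.065]]
lid [[ 0.488 -0.344  0.011]]
```

View pics/crop_tub.png

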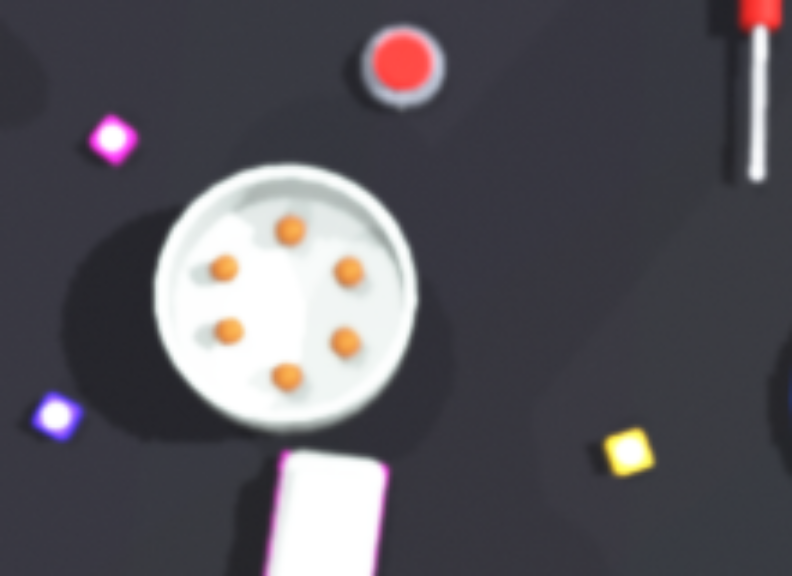

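Crop: the tub is centred at about full-image pixel (260,233) with six beads in a ring. All three caps lie free, and the green one looks absent. I'll take yellow first.

```bash
python3 -c "
from h import *
print(move([.452,-.168,.2]))"
```

```text
([344.6, -287.7, 41.6], None)
```

```bash
M='[{"translation":[115,-96,14],"roll":0,"gripper":60},{"translation":[115,-96,14],"roll":0,"gripper":60},{"translation":[115,-96,14],"roll":0,"gripper":60},{"translation":[115,-96,14],"roll":0,"gripper":60}]' ; true
python3 -m creep '[{"translation":[115,-96,14],"roll":0,"gripper":60},{"translation":[115,-96,14],"roll":0,"gripper":60},{"translation":[115,-96,14],"roll":0,"gripper":60},{"translation":[115,-96,14],"roll":0,"gripper":60}]'
python3 -m creep '[{"translation":[115,-96,14],"roll":0,"gripper":60},{"translation":[115,-96,14],"roll":0,"gripper":60},{"translation":[115,-96,14],"roll":0,"gripper":60},{"translation":[115,-96,14],"roll":0,"gripper":60}]'
python3 -m creep '[{"translation":[115,-96,14],"roll":0,"gripper":60},{"translation":[115,-96,14],"roll":0,"gripper":60},{"translation":[115,-96,14],"roll":0,"gripper":60},{"translation":[115,-96,14],"roll":0,"gripper":60},{"translation":[115,-96,14],"roll":0,"gripper":60}]'
cat >> h.py <<'E'
def cap(col,z=.0,fn=None):
    o=telemetry.get_obs();im=viewer.camera("wrist")
    if fn: cv2.imwrite(fn,im)
    C=cam("wrist",o);res=[]
    for A,u,ct in blobs(im,col,60,6000,90,70)[:3]:
        P=plane(C,ct.reshape(-1,2),.0065)[:,:2]
        r=cv2.minAreaRect((P*1000).astype(np.float32));c=np.array(r[0])/1000
        print(col,"A",A,"px",np.round(u),"world",c.round(4),"size",np.round(r[1],1),"ang",round(r[2],1));res.append((c,r[2]))
    return o,res
E
python3 - <<'E'
from h import *
o,r=cap("yellow",fn="pics/w1.png");print(o["time"],o["position"],o["ft_force"])
c,a=r[0];print(move([*c,.1],a,o),move([*c,.1],a+90,o))
E
```

```text
time: 0.98
position: [0.3208, -0.4322, 0.227]
tool_rot: [0.978, 0.208, 0.0, -0.002]
ft_force: [0.3, 0.6, 0.5]
grip_width: 0.068
grip_force: 0.0
time: 1.32
position: [0.3867, -0.298, 0.2133]
tool_rot: [0.978, 0.209, -0.0, -0.001]
ft_force: [-0.8, -0.5, 0.8]
grip_width: 0.0604
grip_force: 0.0
time: 1.73
position: [0.453, -0.163, 0.1993]
tool_rot: [0.978, 0.211, -0.0, -0.001]
ft_force: [-0.6, -0.7, -0.6]
grip_width: 0.0598
grip_force: 0.0
yellow A 4855.5 px [362. 346.] world [ 0.3064 -0.3567] size [ 33.  447.2] ang 24.5
yellow A 533.0 px [160. 298.] world [ 0.2617 -0.0838] size [80.  24.8] ang 12.9
yellow A 532.0 px [400. 298.] world [ 0.3857 -0.3575] size [79.7 24.3] ang 35.4
1.7333 [ 0.45299781 -0.16297298  0.19926647] [-0.59469496 -0.7183764  -0.55505591]
([-213.4, 116.4, 98.9], np.float64(89.8)) ([-213.4, 116.4, 98.9], np.float64(-0.2))
```

View pics/w1.png

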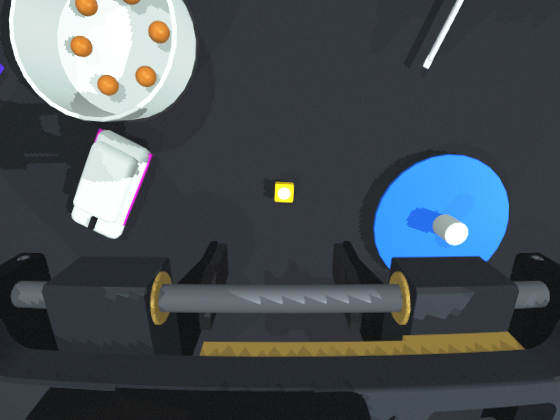

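Wrist view: the yellow cap is at (284,192), square to the gripper. The brass parts fool the colour mask, so I'll limit it to rows above 245.

```bash
sed -i 's/im=viewer.camera("wrist")$/im=viewer.camera("wrist");full=im;im=im[:245]/; s/cv2.imwrite(fn,im)/cv2.imwrite(fn,full)/' h.py
python3 - <<'E'
from h import *
o,r=cap("yellow")
c,a=r[0];print(move([*c,.1],a,o),move([*c,.022],a+90,o))
E
```

```text
yellow A 376.0 px [282. 190.] world [ 0.4505 -0.1682] size [23.8 21. ] ang 23.8
([-3.3, 1.8, 99.5], np.float64(-89.6)) ([-3.3, 1.8, 177.5], np.float64(0.4))
```

```bash
python3 -m creep '[{"translation":[-2,1,40],"roll":0,"gripper":60},{"translation":[-3,2,80],"roll":0,"gripper":60},{"translation":[-3,2,115],"roll":0,"gripper":60},{"translation":[-3,2,130],"roll":0,"gripper":60},{"translation":[-3,2,130],"roll":0,"gripper":60}]' 20
python3 - <<'E'
from h import *
o,r=cap("yellow",fn="pics/w2.png")
c,a=r[0];print(o["position"],move([*c,.022],a+90,o))
E
```

```text
time: 2.25
position: [0.4482, -0.1712, 0.0665]
tool_rot: [0.978, 0.207, -0.002, -0.002]
ft_force: [0.3, -0.0, -0.8]
grip_width: 0.06
grip_force: 0.0
yellow A 970.5 px [278. 228.] world [ 0.4504 -0.168 ] size [24.4 21.6] ang 23.9
[ 0.44817332 -0.17116724  0.06651444] ([3.5, -1.8, 44.5], np.float64(-0.1))
```

```bash
python3 -m creep '[{"translation":[3,-2,25],"roll":0,"gripper":60},{"translation":[3,-2,40],"roll":0,"gripper":60},{"translation":[3,-2,44],"roll":0,"gripper":60},{"translation":[3,-2,44],"roll":0,"gripper":60},{"translation":[3,-2,44],"roll":0,"gripper":0}]' 20
python3 -m creep '[{"translation":[0,0,0],"roll":0,"gripper":0},{"translation":[0,0,0],"roll":0,"gripper":0},{"translation":[0,0,0],"roll":0,"gripper":0},{"translation":[0,0,0],"roll":0,"gripper":0},{"translation":[0,0,0],"roll":0,"gripper":0}]' 20
python3 - <<'E'
from h import *
o=telemetry.get_obs();print(move([.513,.037,.150],None,o))
E
```

```text
time: 2.72
position: [0.453, -0.1685, 0.0268]
tool_rot: [0.978, 0.208, 0.001, 0.001]
ft_force: [0.2, 0.7, 0.1]
grip_width: 0.0577
grip_force: 0.0
time: 3.13
position: [0.4524, -0.1676, 0.0259]
tool_rot: [0.978, 0.208, 0.0, 0.0]
ft_force: [-0.1, -0.0, -0.1]
grip_width: 0.0278
grip_force: 0.0
([138.6, -162.2, -124.1], None)
```

```bash
python3 -m creep '[{"translation":[-2,0,4],"roll":0,"gripper":30},{"translation":[-2,0,4],"roll":0,"gripper":30},{"translation":[-2,0,4],"roll":0,"gripper":0},{"translation":[-2,0,4],"roll":0,"gripper":0},{"translation":[-2,0,4],"roll":0,"gripper":0}]' 20
python3 -m creep '[{"translation":[0,0,0],"roll":0,"gripper":0},{"translation":[0,0,0],"roll":0,"gripper":0},{"translation":[0,0,-30],"roll":0,"gripper":0},{"translation":[0,0,-60],"roll":0,"gripper":0},{"translation":[0,0,-90],"roll":0,"gripper":0}]' 20
python3 -c "
from h import *
o=telemetry.get_obs();print(o['position'],move([.513,.037,.14],None,o))"
```

```text
time: 3.55
position: [0.4504, -0.1683, 0.0214]
tool_rot: [0.978, 0.208, -0.0, -0.0]
ft_force: [-0.2, -0.7, -0.1]
grip_width: 0.0198
grip_force: 20.0
time: 3.97
position: [0.4498, -0.1679, 0.1119]
tool_rot: [0.978, 0.208, -0.001, -0.001]
ft_force: [0.8, -1.4, -0.3]
grip_width: 0.0199
grip_force: 20.0
[ 0.44976311 -0.16793944  0.11187821] ([141.1, -161.6, -28.0], None)
```

```bash
python3 -m creep '[{"translation":[30,-34,-30],"roll":0,"gripper":0},{"translation":[60,-68,-30],"roll":0,"gripper":0},{"translation":[90,-102,-30],"roll":0,"gripper":0},{"translation":[118,-136,-30],"roll":0,"gripper":0},{"translation":[141,-162,-28],"roll":0,"gripper":0}]' 20
python3 -m creep '[{"translation":[0,0,0],"roll":0,"gripper":0},{"translation":[0,0,30],"roll":0,"gripper":0},{"translation":[0,0,60],"roll":0,"gripper":0},{"translation":[0,0,85],"roll":0,"gripper":0},{"translation":[0,0,92],"roll":0,"gripper":0}]' 20
python3 -m creep '[{"translation":[0,0,0],"roll":0,"gripper":0},{"translation":[0,0,0],"roll":0,"gripper":45},{"translation":[0,0,0],"roll":0,"gripper":45},{"translation":[0,0,0],"roll":0,"gripper":45},{"translation":[0,0,0],"roll":0,"gripper":45}]' 20
python3 -m creep '[{"translation":[0,0,-30],"roll":0,"gripper":45},{"translation":[0,0,-60],"roll":0,"gripper":45},{"translation":[0,0,-95],"roll":0,"gripper":50},{"translation":[0,0,-130],"roll":0,"gripper":55},{"translation":[0,0,-150],"roll":0,"gripper":60}]' 20
python3 -c "
from h import *
o=telemetry.get_obs();print(o['position'],move([.448,.176,.18],None,o))"
```

```text
time: 4.38
position: [0.5097, 0.0256, 0.1408]
tool_rot: [0.978, 0.208, 0.001, 0.0]
ft_force: [1.1, -0.8, -0.8]
grip_width: 0.0196
grip_force: 20.0
time: 4.8
position: [0.507, 0.0241, 0.0451]
tool_rot: [0.978, 0.208, -0.003, -0.001]
ft_force: [-0.9, -0.7, -0.3]
grip_width: 0.0197
grip_force: 20.0
time: 5.22
position: [0.5102, 0.0236, 0.0493]
tool_rot: [0.978, 0.208, 0.001, 0.001]
ft_force: [-0.9, 0.3, -0.1]
grip_width: 0.0381
grip_force: 0.0
time: 5.63
position: [0.5108, 0.0236, 0.2024]
tool_rot: [0.978, 0.208, 0.003, 0.001]
ft_force: [0.1, -0.7, -0.5]
grip_width: 0.0551
grip_force: 0.0
[0.51082109 0.02364483 0.20239998] ([4.5, -164.8, 21.8], None)
```

```bash
python3 -m creep '[{"translation":[5,-33,5],"roll":0,"gripper":60},{"translation":[5,-66,10],"roll":0,"gripper":60},{"translation":[5,-99,15],"roll":0,"gripper":60},{"translation":[5,-132,20],"roll":0,"gripper":60},{"translation":[5,-165,22],"roll":0,"gripper":60}]'
python3 -m creep '[{"translation":[0,0,0],"roll":0,"gripper":60},{"translation":[0,0,0],"roll":0,"gripper":60},{"translation":[0,0,0],"roll":0,"gripper":60}]'
python3 - <<'E'
from h import *
o,r=cap("violet",fn="pics/w3.png");print(o["position"])
for c,a in r: print(move([*c,.0215],a,o),move([*c,.0215],a+90,o))
E
```

```text
time: 6.05
position: [0.4458, 0.1777, 0.1765]
tool_rot: [0.978, 0.207, 0.0, 0.0]
ft_force: [-0.3, 0.7, 0.2]
grip_width: 0.0598
grip_force: 0.0
time: 6.3
position: [0.4474, 0.1765, 0.1767]
tool_rot: [0.978, 0.208, 0.001, 0.0]
ft_force: [0.4, -0.4, -0.8]
grip_width: 0.0599
grip_force: 0.0
violet A 829.5 px [  7. 195.] world [0.3197 0.4471] size [115.  19.] ang 8.9
violet A 449.0 px [281. 194.] world [0.4468 0.1753] size [23.6 22.9] ang 67.7
[0.44743414 0.17654663 0.17673   ]
([-6.7, -299.3, 154.9], np.float64(-74.9)) ([-6.7, -299.3, 154.9], np.float64(15.1))
([-1.4, 0.8, 155.2], np.float64(46.3)) ([-1.4, 0.8, 155.2], np.float64(-43.7))
```

```bash
python3 -m creep '[{"translation":[-1,1,20],"roll":-7,"gripper":60},{"translation":[-1,1,40],"roll":-14,"gripper":60},{"translation":[-1,1,60],"roll":-21,"gripper":60},{"translation":[-1,1,80],"roll":-28,"gripper":60},{"translation":[-1,1,100],"roll":-35,"gripper":60}]'
python3 -m creep '[{"translation":[0,0,5],"roll":-7,"gripper":60},{"translation":[0,0,5],"roll":-9,"gripper":60},{"translation":[0,0,5],"roll":-9,"gripper":60},{"translation":[0,0,5],"roll":-9,"gripper":60}]'
python3 - <<'E'
from h import *
o,r=cap("violet",fn="pics/w4.png");print(o["position"])
for c,a in r: print(move([*c,.0215],a,o),move([*c,.0215],a+90,o))
E
```

```text
time: 6.77
position: [0.4478, 0.1739, 0.0755]
tool_rot: [0.87, 0.494, 0.001, 0.0]
ft_force: [0.6, -0.3, 1.0]
grip_width: 0.06
grip_force: 0.0
time: 7.1
position: [0.4474, 0.1743, 0.0711]
tool_rot: [0.83, 0.558, 0.0, 0.0]
ft_force: [1.3, 0.0, -0.0]
grip_width: 0.0599
grip_force: 0.0
violet A 162.0 px [278. 228.] world [0.4467 0.1756] size [23.4 21.4] ang 67.8
[0.44743076 0.17428225 0.0710778 ]
([0.9, -1.2, 49.6], np.float64(-90.0)) ([0.9, -1.2, 49.6], np.float64(0.0))
```

View pics/w4.png

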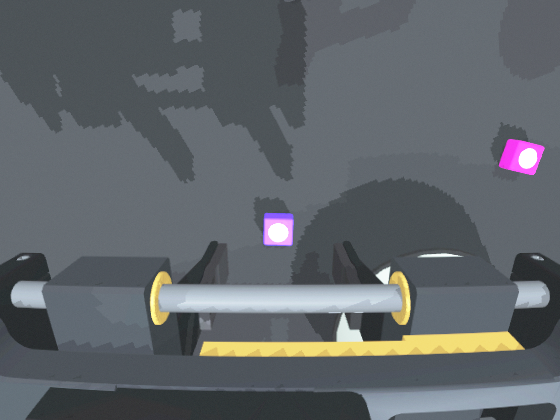

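Wrist: the violet cap at (278,230) is square between the fingers. Descending to grasp.

```bash
python3 -m creep '[{"translation":[1,-1,25],"roll":0,"gripper":50},{"translation":[1,-1,42],"roll":0,"gripper":40},{"translation":[1,-1,49],"roll":0,"gripper":35},{"translation":[1,-1,49],"roll":0,"gripper":30},{"translation":[1,-1,49],"roll":0,"gripper":0}]' 20
python3 -m creep '[{"translation":[0,0,0],"roll":0,"gripper":0},{"translation":[0,0,0],"roll":0,"gripper":0},{"translation":[0,0,0],"roll":0,"gripper":0},{"translation":[0,0,0],"roll":0,"gripper":0},{"translation":[0,0,0],"roll":0,"gripper":0}]' 20
python3 -m creep '[{"translation":[0,0,-40],"roll":0,"gripper":0},{"translation":[0,0,-80],"roll":0,"gripper":0},{"translation":[0,0,-115],"roll":0,"gripper":0},{"translation":[0,0,-118],"roll":0,"gripper":0},{"translation":[0,0,-118],"roll":0,"gripper":0}]' 20
python3 -c "
from h import *
o=telemetry.get_obs();print(o['position'],move([.513,.037,.14],None,o))"
```

```text
time: 7.57
position: [0.446, 0.1765, 0.0222]
tool_rot: [0.829, 0.559, 0.0, 0.0]
ft_force: [-0.2, -0.4, 0.4]
grip_width: 0.0345
grip_force: 0.0
time: 7.98
position: [0.4464, 0.1767, 0.0229]
tool_rot: [0.829, 0.559, 0.001, 0.0]
ft_force: [1.7, -0.7, 7.0]
grip_width: 0.0198
grip_force: 20.0
time: 8.4
position: [0.4472, 0.1769, 0.1422]
tool_rot: [0.829, 0.559, 0.003, 0.001]
ft_force: [0.1, -0.2, 0.4]
grip_width: 0.0197
grip_force: 20.0
[0.44718446 0.17693373 0.14217698] ([-105.1, 113.4, 2.4], None)
```

```bash
python3 -m creep '[{"translation":[-25,29,0],"roll":0,"gripper":0},{"translation":[-49,59,0],"roll":0,"gripper":0},{"translation":[-72,88,0],"roll":0,"gripper":0},{"translation":[-92,110,0],"roll":0,"gripper":0},{"translation":[-92,110,0],"roll":0,"gripper":0}]' 20
python3 -m creep '[{"translation":[0,0,0],"roll":0,"gripper":0},{"translation":[0,0,30],"roll":0,"gripper":0},{"translation":[0,0,60],"roll":0,"gripper":0},{"translation":[0,0,85],"roll":0,"gripper":0},{"translation":[0,0,85],"roll":0,"gripper":0}]' 20
python3 -m creep '[{"translation":[0,0,0],"roll":0,"gripper":0},{"translation":[0,0,0],"roll":0,"gripper":45},{"translation":[0,0,0],"roll":0,"gripper":45},{"translation":[0,0,0],"roll":0,"gripper":45},{"translation":[0,0,0],"roll":0,"gripper":45}]' 20
python3 -m creep '[{"translation":[0,0,-30],"roll":0,"gripper":45},{"translation":[0,0,-60],"roll":0,"gripper":45},{"translation":[0,0,-95],"roll":0,"gripper":50},{"translation":[0,0,-130],"roll":0,"gripper":55},{"translation":[0,0,-130],"roll":0,"gripper":60}]' 20
python3 -c "
from h import *
o=telemetry.get_obs();print(o['position'],move([.624,.161,.18],None,o))"
```

```text
time: 8.82
position: [0.5165, 0.0455, 0.1387]
tool_rot: [0.83, 0.557, 0.001, 0.001]
ft_force: [-0.1, 0.0, -0.2]
grip_width: 0.0198
grip_force: 20.0
time: 9.23
position: [0.5081, 0.0517, 0.0503]
tool_rot: [0.829, 0.56, -0.005, -0.004]
ft_force: [-0.7, 0.1, -0.3]
grip_width: 0.0196
grip_force: 20.0
time: 9.65
position: [0.5141, 0.0502, 0.0563]
tool_rot: [0.829, 0.559, 0.001, 0.001]
ft_force: [1.1, -0.1, 0.4]
grip_width: 0.0382
grip_force: 0.0
time: 10.07
position: [0.5176, 0.0498, 0.192]
tool_rot: [0.829, 0.559, 0.006, 0.005]
ft_force: [1.0, -0.1, 0.2]
grip_width: 0.0552
grip_force: 0.0
[0.51757042 0.04977458 0.19199237] ([142.9, 56.8, 13.4], None)
```

Now magenta.

```bash
python3 -m creep '[{"translation":[30,12,3],"roll":0,"gripper":60},{"translation":[60,24,6],"roll":0,"gripper":60},{"translation":[95,38,10],"roll":0,"gripper":60},{"translation":[130,52,12],"roll":0,"gripper":60},{"translation":[143,57,12],"roll":0,"gripper":60}]'
python3 -m creep '[{"translation":[0,0,0],"roll":0,"gripper":60},{"translation":[0,0,0],"roll":0,"gripper":60},{"translation":[0,0,0],"roll":0,"gripper":60}]'
python3 - <<'E'
from h import *
o,r=cap("magenta",fn="pics/w5.png");print(o["position"],o["q"])
for c,a in r: print(move([*c,.0215],a,o),move([*c,.0215],a+90,o))
E
```

```text
time: 10.48
position: [0.623, 0.1646, 0.1734]
tool_rot: [0.829, 0.56, 0.003, 0.001]
ft_force: [-0.1, -0.2, 0.5]
grip_width: 0.06
grip_force: 0.0
time: 10.73
position: [0.6184, 0.1607, 0.1728]
tool_rot: [0.829, 0.559, -0.001, -0.0]
ft_force: [-0.8, -0.2, 0.3]
grip_width: 0.0603
grip_force: 0.0
magenta A 3213.0 px [530. 134.] world [0.8758 0.1156] size [95.3 64.3] ang 81.3
magenta A 443.5 px [283. 192.] world [0.6216 0.1606] size [23.8 21.7] ang 56.5
[0.61840604 0.16069066 0.17282235] [ 7.98059727e-02  6.25685047e-01  1.45765693e+00 -4.83824612e-04
  1.06009160e+00  4.64223016e-01]
([54.8, 255.7, 150.9], np.float64(76.6)) ([54.8, 255.7, 150.9], np.float64(-13.4))
([1.3, 3.2, 151.3], np.float64(-78.5)) ([1.3, 3.2, 151.3], np.float64(11.5))
```

```bash
python3 -m creep '[{"translation":[1,2,35],"roll":6,"gripper":60},{"translation":[2,3,70],"roll":11.5,"gripper":60},{"translation":[2,3,105],"roll":11.5,"gripper":60},{"translation":[2,3,110],"roll":11.5,"gripper":60},{"translation":[2,3,110],"roll":11.5,"gripper":60}]'
python3 - <<'E'
from h import *
o,r=cap("magenta",fn="pics/w6.png");print(o["position"])
for c,a in r: print(move([*c,.0215],a,o),move([*c,.0215],a+90,o))
E
```

```text
time: 11.2
position: [0.6205, 0.1609, 0.0608]
tool_rot: [0.881, 0.473, -0.003, -0.001]
ft_force: [-0.9, -0.3, 0.3]
grip_width: 0.0603
grip_force: 0.0
magenta A 492.0 px [282. 231.] world [0.6229 0.1628] size [18.8 21.1] ang 56.5
[0.62049392 0.1608745  0.06081501]
([3.1, 1.2, 39.3], np.float64(89.9)) ([3.1, 1.2, 39.3], np.float64(-0.1))
```

```bash
python3 -m creep '[{"translation":[1,1,22],"roll":0,"gripper":50},{"translation":[1,1,36],"roll":0,"gripper":40},{"translation":[1,1,40],"roll":0,"gripper":35},{"translation":[1,1,40],"roll":0,"gripper":30},{"translation":[1,1,40],"roll":0,"gripper":0}]' 20
python3 -m creep '[{"translation":[0,0,0],"roll":0,"gripper":0},{"translation":[0,0,0],"roll":0,"gripper":0},{"translation":[0,0,0],"roll":0,"gripper":0},{"translation":[0,0,0],"roll":0,"gripper":0},{"translation":[0,0,0],"roll":0,"gripper":0}]' 20
python3 -m creep '[{"translation":[0,0,-40],"roll":0,"gripper":0},{"translation":[0,0,-80],"roll":0,"gripper":0},{"translation":[0,0,-115],"roll":0,"gripper":0},{"translation":[0,0,-118],"roll":0,"gripper":0},{"translation":[0,0,-118],"roll":0,"gripper":0}]' 20
python3 -c "
from h import *
o=telemetry.get_obs();print(o['position'],move([.525,.037,.14],None,o))"
```

```text
time: 11.67
position: [0.6251, 0.1623, 0.024]
tool_rot: [0.881, 0.473, 0.001, 0.0]
ft_force: [0.1, 0.0, -0.3]
grip_width: 0.0349
grip_force: 0.0
time: 12.08
position: [0.6253, 0.1625, 0.0241]
tool_rot: [0.881, 0.473, 0.001, 0.0]
ft_force: [-0.5, -0.1, 5.6]
grip_width: 0.0197
grip_force: 20.0
time: 12.5
position: [0.6265, 0.1625, 0.144]
tool_rot: [0.881, 0.473, 0.003, 0.001]
ft_force: [0.0, 0.1, -0.2]
grip_width: 0.0194
grip_force: 20.0
[0.62652791 0.1625456  0.1440038 ] ([-160.7, -15.4, 3.3], None)
```

```bash
python3 -m creep '[{"translation":[-32,-3,0],"roll":0,"gripper":0},{"translation":[-65,-6,0],"roll":0,"gripper":0},{"translation":[-98,-9,0],"roll":0,"gripper":0},{"translation":[-130,-12,0],"roll":0,"gripper":0},{"translation":[-160,-15,0],"roll":0,"gripper":0}]' 20
python3 -m creep '[{"translation":[0,0,0],"roll":0,"gripper":0},{"translation":[0,0,30],"roll":0,"gripper":0},{"translation":[0,0,60],"roll":0,"gripper":0},{"translation":[0,0,80],"roll":0,"gripper":0},{"translation":[0,0,80],"roll":0,"gripper":0}]' 20
python3 -m creep '[{"translation":[0,0,0],"roll":0,"gripper":0},{"translation":[0,0,0],"roll":0,"gripper":45},{"translation":[0,0,0],"roll":0,"gripper":45},{"translation":[0,0,0],"roll":0,"gripper":45},{"translation":[0,0,0],"roll":0,"gripper":45}]' 20
python3 -m creep '[{"translation":[0,0,-30],"roll":0,"gripper":45},{"translation":[0,0,-60],"roll":0,"gripper":45},{"translation":[0,0,-95],"roll":0,"gripper":45},{"translation":[0,0,-130],"roll":0,"gripper":45},{"translation":[0,0,-150],"roll":0,"gripper":45}]' 20
python3 - <<'E'
from h import *
for c in ["top","scene","wrist"]:cv2.imwrite(f"pics/{c}2.png",viewer.camera(c))
t=cv2.imread("pics/top2.png");s=cv2.imread("pics/scene2.png");T=cam("top");S=cam("scene")
for n,im,C in (("top",t,T),("scene",s,S)):
  for c in ["orange","blue","green","yellow","magenta"]:
    for A,u,ct in blobs(im,c,15,8000)[:4]: print(n,c,A,np.round(u,1),plane(C,[u],.0065)[0].round(3))
big=np.hstack([cv2.resize(t[60:330,20:300],(400,386)),cv2.resize(s[170:380,200:480],(400,300))[0:300]][:1]+[cv2.copyMakeBorder(cv2.resize(s[170:380,220:480],(400,323)),0,63,0,0,0)])
cv2.imwrite("pics/both2.png",big);print(telemetry.get_obs()["position"])
E
```

```text
time: 12.92
position: [0.5209, 0.0364, 0.1392]
tool_rot: [0.881, 0.473, -0.002, -0.001]
ft_force: [0.6, -0.3, -0.5]
grip_width: 0.0199
grip_force: 20.0
time: 13.33
position: [0.5201, 0.0378, 0.0563]
tool_rot: [0.881, 0.473, -0.004, -0.003]
ft_force: [-0.7, -0.1, -0.1]
grip_width: 0.0198
grip_force: 20.0
time: 13.75
position: [0.5245, 0.0372, 0.0621]
tool_rot: [0.881, 0.473, 0.001, 0.001]
ft_force: [-0.3, -0.3, 0.6]
grip_width: 0.0384
grip_force: 0.0
time: 14.17
position: [0.5253, 0.0371, 0.2154]
tool_rot: [0.881, 0.473, 0.003, 0.002]
ft_force: [-0.1, 0.7, 0.5]
grip_width: 0.045
grip_force: 0.0
top orange 194.0 [109.2 200.7] [0.577 0.39  0.006]
top blue 4265.5 [435.5 262. ] [ 0.493 -0.347  0.006]
top green 536.0 [339.5  85. ] [ 0.906 -0.119  0.006]
top green 470.5 [156.3 148.2] [0.711 0.3   0.007]
top yellow 61.5 [117.9 203.3] [0.573 0.369 0.006]
top yellow 49.0 [104.9 195.2] [0.589 0.402 0.006]
top magenta 1109.5 [251.   79.5] [0.904 0.096 0.006]
scene orange 436.5 [418.3 282.2] [0.494 0.344 0.006]
scene orange 20.5 [308.5 216.5] [0.476 0.036 0.006]
scene orange 18.0 [283.5 228.5] [0.544 0.005 0.006]
scene orange 17.0 [315.5 230. ] [0.502 0.073 0.006]
scene blue 2166.5 [194.7 161.3] [ 0.492 -0.343  0.007]
scene blue 27.5 [446.5  10.4] [-0.952 -0.087  0.006]
scene green 688.0 [141.  296.5] [ 0.881 -0.148  0.006]
scene green 565.5 [354.8 342.3] [0.7   0.291 0.006]
scene yellow 34.0 [424.5 268.5] [0.452 0.342 0.006]
scene yellow 30.0 [294.7 221.6] [0.51  0.016 0.006]
scene magenta 1976.0 [218.3 363.2] [0.894 0.089 0.006]
scene magenta 75.5 [548.9 119.3] [-0.349  0.486  0.006]
scene magenta 49.5 [129.7  52.8] [ 0.175 -0.998  0.006]
scene magenta 21.0 [291.5 235. ] [0.549 0.033 0.006]
[0.52500422 0.03710479 0.21360385]
```

View pics/both2.png

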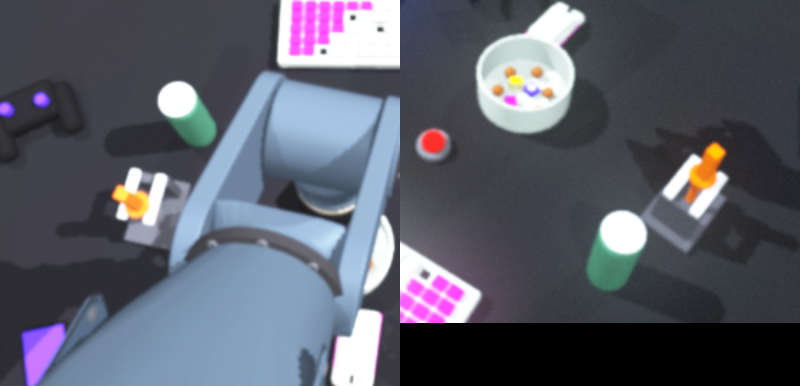

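Crops: yellow, violet and magenta caps are in the tub with the beads. The stick hangs in the fork. Next I'll hover near the stick.

```bash
python3 - <<'E'
from h import *
T=cam("top");S=cam("scene")
P=tri([(T,(104.9,195.2)),(S,(424.5,268.5))]);print(P,proj(T,P),proj(S,P))
print(plane(T,[(104.9,195.2)],.151),plane(S,[(424.5,268.5)],.151))
print(move([.52,.315,.29]),telemetry.get_obs()["q"])
E
```

```text
[0.55492207 0.34092788 0.14770349] [[104.95782251 195.18692536]] [[424.5593422  268.50029658]]
[[0.55408088 0.33961804 0.151     ]] [[0.55739751 0.34081155 0.151     ]]
([229.2, -157.1, -76.7], None) [-1.41943850e-01  4.30942078e-01  1.71338621e+00  1.14596767e-05
  9.91195316e-01  4.42707884e-01]
```

```bash
python3 -m creep '[{"translation":[29,-20,-20],"roll":0,"gripper":45},{"translation":[57,-39,-40],"roll":0,"gripper":45},{"translation":[86,-59,-60],"roll":0,"gripper":45},{"translation":[115,-78,-77],"roll":0,"gripper":45},{"translation":[143,-98,-77],"roll":0,"gripper":45}]'
python3 -m creep '[{"translation":[29,-20,0],"roll":0,"gripper":45},{"translation":[57,-39,0],"roll":0,"gripper":45},{"translation":[86,-59,0],"roll":0,"gripper":45},{"translation":[86,-59,0],"roll":0,"gripper":45},{"translation":[86,-59,0],"roll":0,"gripper":45}]'
python3 - <<'E'
from h import *
o=telemetry.get_obs();im=viewer.camera("wrist");cv2.imwrite("pics/w7.png",im);print(o["position"],o["tool_rot"])
C=cam("wrist",o);print(proj(C,[.555,.34,.151]))
for c in("orange","yellow"):
  for A,u,ct in blobs(im,c,60,20000)[:3]:print(c,A,u,plane(C,[u],.151))
np.save("w7.npy",np.r_[o["position"],o["tool_rot"]])
E
```

```text
time: 14.73
position: [0.5222, 0.2123, 0.2903]
tool_rot: [0.881, 0.473, 0.002, 0.001]
ft_force: [0.4, -0.3, 0.5]
grip_width: 0.0451
grip_force: 0.0
time: 15.15
position: [0.5179, 0.3162, 0.286]
tool_rot: [0.88, 0.475, -0.002, -0.0]
ft_force: [-0.1, -0.3, -0.5]
grip_width: 0.045
grip_force: 0.0
[0.51791362 0.31616714 0.28595869] [ 8.80065822e-01  4.74848414e-01 -1.76795238e-03 -8.52492116e-05]
[[300.14485188 158.2085181 ]]
orange 89.5 (293.7876892089844, 145.2671356201172) [[0.55641612 0.35264269 0.151     ]]
yellow 4821.5 (332.8482666015625, 346.4783935546875) [[0.47596776 0.14712096 0.151     ]]
yellow 920.5 (295.34405517578125, 149.8532257080078) [[0.55540492 0.34852908 0.151     ]]
yellow 422.0 (374.2835998535156, 298.0072021484375) [[0.54255704 0.17679858 0.151     ]]
```

View pics/w7.png

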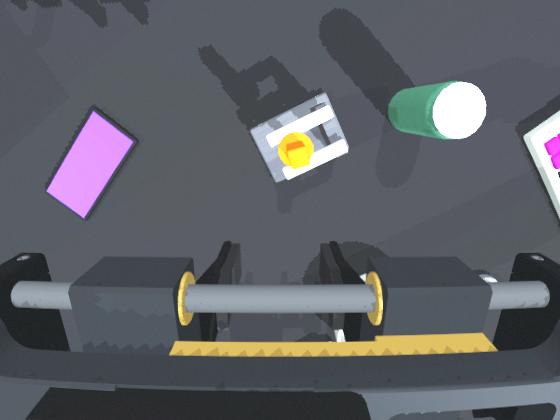

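```bash
python3 - <<'E'
import cv2
im=cv2.imread("pics/w7.png");cv2.imwrite("pics/w7c.png",cv2.resize(im[85:190,240:360],(720,630)[0:2] if 0 else (680,595),interpolation=cv2.INTER_CUBIC))
E
```

```text
(no output)
```

View pics/w7c.png

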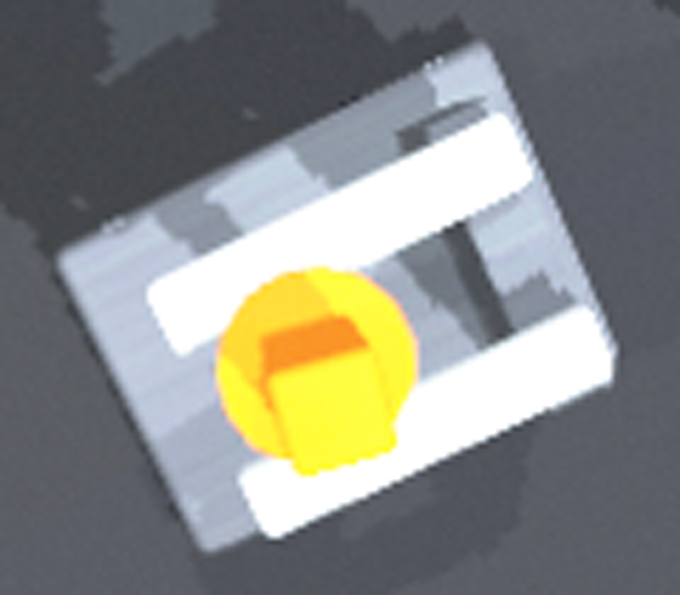

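Crop: the prongs' open ends are at lower left, with the dark upright at right. Handle top centre is at full-image pixel (299,158), collar about (296,149).

```bash
cat > f.py <<'E'
from h import *
w=np.load("w7.npy");o=dict(position=w[:3],tool_rot=w[3:]);C=cam("wrist",o)
q=lambda p:np.array(p,float)/(680/120)+[240,85]
a=lambda v:np.degrees(np.arctan2(v[1],v[0]))
H=plane(C,q([(275,375),(370,350),(395,450),(300,472)]),.151)
print("handle c",H.mean(0),"edges",[ (round(a(H[(i+1)%4]-H[i]),1),round(1000*np.linalg.norm(H[(i+1)%4]-H[i]),1)) for i in range(4)])
f=plane(C,q([(165,318),(515,150)]),.085);n=plane(C,q([(255,508),(603,342)]),.085)
print("far",f[:,:2].round(4).tolist(),a(f[1]-f[0]),"near",n[:,:2].round(4).tolist(),a(n[1]-n[0]))
col=plane(C,q([(316,368)]),.091);print("collar",col)
mid=(f+n)/2;d=(mid[1]-mid[0])/np.linalg.norm(mid[1]-mid[0]);print("slot angle",a(d),"stick along",(col[0]-mid[0])@d,"perp",np.cross(d[:2],(col[0]-mid[0])[:2]))
E
python3 f.py; python3 -c "
from h import *
print(move([.555,.341,.2],None))"
```

```text
handle c [0.5544723  0.34085683 0.151     ] edges [(np.float64(-18.5), np.float64(15.2)), (np.float64(-108.0), np.float64(16.1)), (np.float64(160.0), np.float64(15.3)), (np.float64(71.6), np.float64(15.7))]
far [[0.5351, 0.3636], [0.6068, 0.3537]] -7.888939522403702 near [[0.5293, 0.3234], [0.6027, 0.314]] -7.314252008339846
collar [[0.55413953 0.34061201 0.091     ]]
slot angle -7.598457555765189 stick along 0.022143045965252857 perp 3.475509979571382e-05
([42.4, 16.5, 86.0], None)f.py:10: DeprecationWarning: Arrays of 2-dimensional vectors are deprecated. Use arrays of 3-dimensional vectors instead. (deprecated in NumPy 2.0)
  mid=(f+n)/2;d=(mid[1]-mid[0])/np.linalg.norm(mid[1]-mid[0]);print("slot angle",a(d),"stick along",(col[0]-mid[0])@d,"perp",np.cross(d[:2],(col[0]-mid[0])[:2]))
```

```bash
python3 -m creep '[{"translation":[15,6,20],"roll":-5,"gripper":45},{"translation":[30,12,40],"roll":-10,"gripper":45},{"translation":[42,16,60],"roll":-15,"gripper":45},{"translation":[42,16,70],"roll":-15,"gripper":45},{"translation":[42,16,70],"roll":-15,"gripper":45}]'
python3 -m creep '[{"translation":[0,0,0],"roll":0,"gripper":45},{"translation":[0,0,0],"roll":0,"gripper":45}]'
python3 - <<'E'
from h import *
o=telemetry.get_obs();im=viewer.camera("wrist");cv2.imwrite("pics/w8.png",im)
print(o["position"],move([.5545,.3407,.122],-18.5,o))
C=cam("wrist",o);print(proj(C,[.5545,.3407,.151]))
for A,u,ct in blobs(im[:245],"yellow",60,20000)[:3]:print(A,u,ct.reshape(-1,2).min(0),ct.reshape(-1,2).max(0))
E
```

```text
time: 15.62
position: [0.554, 0.3386, 0.2142]
tool_rot: [0.813, 0.583, -0.004, -0.001]
ft_force: [-0.5, -0.7, -1.0]
grip_width: 0.045
grip_force: 0.0
time: 15.78
position: [0.5558, 0.3401, 0.2189]
tool_rot: [0.812, 0.583, 0.0, 0.0]
ft_force: [0.4, 0.4, 0.6]
grip_width: 0.0447
grip_force: 0.0
[0.55582344 0.34013039 0.21894594] ([0.1, -1.5, 96.9], np.float64(-0.1))
[[277.48590029 228.12295425]]
1590.5 (277.5, 211.0) [257 184] [298 238]
```

View pics/w8.png

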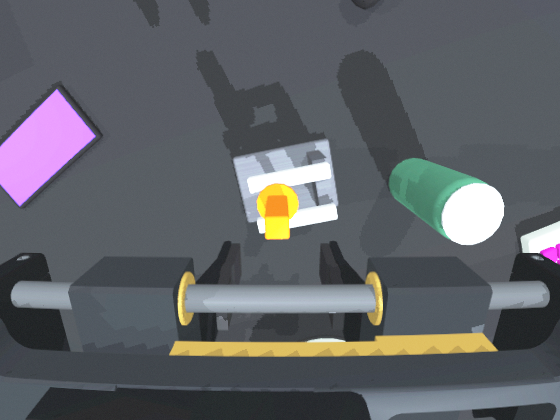

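Wrist: the handle at (277,228) is square and centred between the fingers. Descend, grip and lift.

```bash
python3 -m creep '[{"translation":[0,-1,30],"roll":0,"gripper":45},{"translation":[0,-1,60],"roll":0,"gripper":45},{"translation":[0,-1,85],"roll":0,"gripper":40},{"translation":[0,-1,97],"roll":0,"gripper":35},{"translation":[0,-1,97],"roll":0,"gripper":30}]' 45
python3 -m creep '[{"translation":[0,0,0],"roll":0,"gripper":0},{"translation":[0,0,0],"roll":0,"gripper":0},{"translation":[0,0,0],"roll":0,"gripper":0},{"translation":[0,0,0],"roll":0,"gripper":0},{"translation":[0,0,0],"roll":0,"gripper":0}]' 45
python3 -m creep '[{"translation":[0,0,0],"roll":0,"gripper":0},{"translation":[0,0,-10],"roll":0,"gripper":0},{"translation":[0,0,-30],"roll":0,"gripper":0},{"translation":[0,0,-60],"roll":0,"gripper":0},{"translation":[0,0,-95],"roll":0,"gripper":0}]' 45
python3 -c "
from h import *
o=telemetry.get_obs();print(o['position'],o['tool_rot'],move([.513,.037,.22],None,o))"
```

```text
time: 16.25
position: [0.5532, 0.3405, 0.1191]
tool_rot: [0.812, 0.584, -0.002, -0.001]
ft_force: [0.1, -0.4, 0.1]
grip_width: 0.0346
grip_force: 0.0
time: 16.67
position: [0.5562, 0.3419, 0.1232]
tool_rot: [0.812, 0.584, 0.002, 0.0]
ft_force: [-0.2, 0.0, 6.3]
grip_width: 0.0178
grip_force: 45.0
time: 17.08
position: [0.5533, 0.3406, 0.2154]
tool_rot: [0.812, 0.584, -0.003, -0.001]
ft_force: [0.3, -0.2, 0.9]
grip_width: 0.0177
grip_force: 45.0
[0.55327996 0.34058812 0.2154189 ] [ 8.11612100e-01  5.84190637e-01 -2.59937084e-03 -5.84620870e-04] ([-300.7, 58.2, -3.7], None)
```

```bash
python3 -m creep '[{"translation":[-30,6,0],"roll":0,"gripper":0},{"translation":[-60,12,0],"roll":0,"gripper":0},{"translation":[-90,18,0],"roll":0,"gripper":0},{"translation":[-120,24,0],"roll":0,"gripper":0},{"translation":[-150,29,0],"roll":0,"gripper":0}]' 45
python3 -m creep '[{"translation":[-30,6,0],"roll":0,"gripper":0},{"translation":[-60,12,0],"roll":0,"gripper":0},{"translation":[-90,18,0],"roll":0,"gripper":0},{"translation":[-120,24,0],"roll":0,"gripper":0},{"translation":[-150,29,0],"roll":0,"gripper":0}]' 45
python3 -m creep '[{"translation":[0,0,0],"roll":0,"gripper":0},{"translation":[0,0,0],"roll":0,"gripper":0},{"translation":[0,0,0],"roll":0,"gripper":0},{"translation":[0,0,0],"roll":0,"gripper":0}]' 45
python3 - <<'E'
from h import *
o=telemetry.get_obs();im=viewer.camera("wrist");cv2.imwrite("pics/w9.png",im);s=viewer.camera("scene");cv2.imwrite("pics/s9.png",s)
print(o["position"],move([.513,.037,.22],None,o))
cv2.imwrite("pics/both9.png",np.hstack([cv2.resize(im[100:250,140:420],(450,241)),cv2.resize(s[130:270,220:400],(310,241))]))
E
```

```text
time: 17.5
position: [0.5343, 0.1886, 0.2167]
tool_rot: [0.811, 0.584, 0.0, 0.0]
ft_force: [0.4, -0.4, -0.3]
grip_width: 0.0181
grip_force: 45.0
time: 17.92
position: [0.5143, 0.037, 0.2166]
tool_rot: [0.812, 0.584, 0.0, 0.0]
ft_force: [0.4, 0.0, -0.4]
grip_width: 0.0177
grip_force: 45.0
time: 18.25
position: [0.5147, 0.0393, 0.2162]
tool_rot: [0.811, 0.585, 0.0, -0.0]
ft_force: [0.1, 0.7, -0.4]
grip_width: 0.0178
grip_force: 45.0
[0.51468063 0.03931901 0.21623354] ([-2.7, -0.9, -3.8], None)
```

View pics/w9.png

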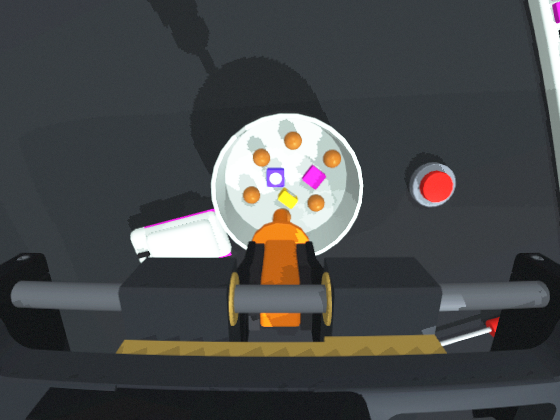

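Wrist: tub rim spans columns 211–362 with its top at row 113. Six beads form a ring, and the three caps are near (276,178), (314,177) and (288,199). I'll fit the rim and choose a free entry spot.

```bash
python3 - <<'E'
from h import *
from scipy.optimize import least_squares
o=telemetry.get_obs();C=cam("wrist",o);im=cv2.imread("pics/w9.png")
# automatic rim edge: bright white vs dark outside, scanning radially
g=cv2.cvtColor(im,cv2.COLOR_BGR2HSV);m=((g[...,2]>120)&(g[...,1]<60)).astype(np.uint8)
pts=[]
for a in np.radians(np.r_[-150:-20:6, ]):
    for r in range(110,50,-1):
        u,v=287+r*np.cos(a),188+r*np.sin(a)
        if m[int(round(v)),int(round(u))]: pts.append((u,v));break
P=plane(C,pts,.065)[:,:2]
f=least_squares(lambda c:np.hypot(*(P-c[:2]).T)-c[2],[.513,.037,.074],loss="soft_l1",f_scale=.001);print("rim",f.x,len(pts))
c=f.x[:2]
for n,z,l in [("bead",.015,[(293,140),(332,158),(261,157),(251,195),(316,203),(280,215)]),("cap",.018,[(276,178),(314,177),(288,199)])]:
    print(n,((plane(C,l,z)[:,:2]-c)*1000).round().tolist())
o=telemetry.get_obs();print(o["position"],move([*c,.22],None,o))
M=R.from_quat(o["tool_rot"]).as_matrix();print(M.round(3))
E
```

```text
rim [0.52316759 0.04276369 0.07342815] 22
bead [[21.0, 40.0], [56.0, 8.0], [-18.0, 34.0], [-43.0, -3.0], [25.0, -35.0], [-19.0, -36.0]]
cap [[-9.0, 7.0], [31.0, -5.0], [-4.0, -20.0]]
[0.51466569 0.03955984 0.21607241] ([5.7, 7.1, -3.9], None)
[[ 0.316  0.949  0.   ]
 [ 0.949 -0.316  0.   ]
 [ 0.    -0.    -1.   ]]
```

```bash
python3 - <<'E'
from h import *
from scipy.optimize import least_squares
for n,z0,c0,r in (("top","pics/top0.png",(259.6,232.8),60),("scene","pics/scene0.png",(301.5,216),60)):
    C=cam(n);im=cv2.imread(z0);g=cv2.cvtColor(im,cv2.COLOR_BGR2HSV);m=((g[...,2]>120)&(g[...,1]<60))
    rng=np.r_[-160:-10:6] if n=="top" else np.r_[-150:-75:6]
    pts=[]
    for a in np.radians(rng):
        for rr in np.arange(48,15,-.5):
            u,v=c0[0]+rr*np.cos(a),c0[1]+rr*np.sin(a)
            if m[int(round(v)),int(round(u))]: pts.append((u,v));break
    P=plane(C,pts,.065)[:,:2]
    f=least_squares(lambda c:np.hypot(*(P-c).T)-.074,[.513,.037],loss="soft_l1",f_scale=.001);print(n,f.x,np.abs(f.fun).mean())
o=telemetry.get_obs();print(move([.531,.068,.117],None,o))
E
```

```text
top [0.52617222 0.04213511] 0.0006631468397709872
scene [0.52037999 0.04084472] 0.005646787018415888
([32.1, 6.5, 99.1], None)
```

```bash
python3 -m creep '[{"translation":[33,8,0],"roll":0,"gripper":0},{"translation":[33,8,25],"roll":0,"gripper":0},{"translation":[33,8,50],"roll":0,"gripper":0},{"translation":[33,8,70],"roll":0,"gripper":0},{"translation":[33,8,80],"roll":0,"gripper":0}]' 45
python3 -m creep '[{"translation":[0,0,6],"roll":0,"gripper":0},{"translation":[0,0,12],"roll":0,"gripper":0},{"translation":[0,0,18],"roll":0,"gripper":0},{"translation":[0,0,18],"roll":0,"gripper":0},{"translation":[0,0,18],"roll":0,"gripper":0}]' 45
python3 -m creep '[{"translation":[0,0,0],"roll":0,"gripper":0}]' 45
```

```text
time: 18.77
position: [0.5312, 0.0685, 0.1337]
tool_rot: [0.811, 0.585, -0.002, -0.001]
ft_force: [-0.6, 0.2, -0.4]
grip_width: 0.0177
grip_force: 45.0
time: 19.18
position: [0.533, 0.0671, 0.1184]
tool_rot: [0.812, 0.584, 0.0, 0.0]
ft_force: [-0.3, 0.6, -0.6]
grip_width: 0.0178
grip_force: 45.0
time: 19.27
position: [0.5333, 0.0671, 0.1187]
tool_rot: [0.812, 0.584, 0.001, 0.0]
ft_force: [0.2, -0.8, -0.5]
grip_width: 0.0177
grip_force: 45.0
```

```bash
python3 -m creep '[{"translation":[0,0,3],"roll":0,"gripper":0},{"translation":[0,0,3],"roll":0,"gripper":0},{"translation":[0,0,3],"roll":0,"gripper":0}]' 45
python3 -m creep '[{"translation":[-2.4,11.2,0],"roll":0,"gripper":0},{"translation":[-9.1,20.4,0],"roll":0,"gripper":0},{"translation":[-19,26.2,0],"roll":0,"gripper":0},{"translation":[-30.4,27.3,0],"roll":0,"gripper":0},{"translation":[-41.2,23.8,0],"roll":0,"gripper":0}]' 45
python3 -m creep '[{"translation":[-8.5,-7.6,0],"roll":0,"gripper":0},{"translation":[-13.2,-18.1,0],"roll":0,"gripper":0},{"translation":[-13.2,-29.5,0],"roll":0,"gripper":0},{"translation":[-8.5,-40,0],"roll":0,"gripper":0},{"translation":[0,-47.6,0],"roll":0,"gripper":0}]' 45
python3 -m creep '[{"translation":[10.8,-3.5,0],"roll":0,"gripper":0},{"translation":[22.2,-2.4,0],"roll":0,"gripper":0},{"translation":[32.2,3.4,0],"roll":0,"gripper":0},{"translation":[38.8,12.6,0],"roll":0,"gripper":0},{"translation":[41.2,23.8,0],"roll":0,"gripper":0}]' 45
```

```text
time: 19.52
position: [0.5327, 0.0671, 0.1152]
tool_rot: [0.812, 0.584, 0.0, 0.0]
ft_force: [0.1, 0.1, -1.3]
grip_width: 0.0179
grip_force: 45.0
time: 19.93
position: [0.5433, 0.0186, 0.115]
tool_rot: [0.812, 0.584, 0.001, 0.001]
ft_force: [0.6, 0.6, -0.2]
grip_width: 0.0179
grip_force: 45.0
time: 20.35
position: [0.4949, 0.0352, 0.1149]
tool_rot: [0.812, 0.583, -0.001, -0.001]
ft_force: [0.5, 0.7, -0.5]
grip_width: 0.0176
grip_force: 45.0
time: 20.77
position: [0.5318, 0.0692, 0.1144]
tool_rot: [0.811, 0.585, -0.002, -0.001]
ft_force: [0.6, -0.7, 0.5]
grip_width: 0.0178
grip_force: 45.0
```

```bash
python3 -m creep '[{"translation":[-2,0,0],"roll":0,"gripper":0},{"translation":[-4.2,10.4,0],"roll":0,"gripper":0},{"translation":[-10.4,18.9,0],"roll":0,"gripper":0},{"translation":[-19.6,24.3,0],"roll":0,"gripper":0},{"translation":[-30.2,25.4,0],"roll":0,"gripper":0}]' 45
python3 -m creep '[{"translation":[-10,-3.3,0],"roll":0,"gripper":0}]' 45
python3 -m creep '[{"translation":[-7.9,-7,0],"roll":0,"gripper":0},{"translation":[-12.2,-16.8,0],"roll":0,"gripper":0},{"translation":[-12.2,-27.4,0],"roll":0,"gripper":0},{"translation":[-7.9,-37.1,0],"roll":0,"gripper":0},{"translation":[0,-44.2,0],"roll":0,"gripper":0}]' 45
python3 -m creep '[{"translation":[10.1,-3.2,0],"roll":0,"gripper":0},{"translation":[20.6,-2.2,0],"roll":0,"gripper":0},{"translation":[29.8,3.2,0],"roll":0,"gripper":0},{"translation":[36,11.7,0],"roll":0,"gripper":0},{"translation":[38.2,22.1,0],"roll":0,"gripper":0}]' 45
python3 -m creep '[{"translation":[-2.2,10.4,0],"roll":0,"gripper":0},{"translation":[-8.4,18.9,0],"roll":0,"gripper":0},{"translation":[-17.6,24.3,0],"roll":0,"gripper":0},{"translation":[-28.2,25.4,0],"roll":0,"gripper":0},{"translation":[-38.2,22.1,0],"roll":0,"gripper":0}]' 45
python3 -m creep '[{"translation":[-7.9,-7,0],"roll":0,"gripper":0},{"translation":[-12.2,-16.8,0],"roll":0,"gripper":0},{"translation":[-12.2,-27.4,0],"roll":0,"gripper":0},{"translation":[-7.9,-37.1,0],"roll":0,"gripper":0},{"translation":[0,-44.2,0],"roll":0,"gripper":0}]' 45
python3 -m creep '[{"translation":[10.1,-3.2,0],"roll":0,"gripper":0},{"translation":[20.6,-2.2,0],"roll":0,"gripper":0},{"translation":[29.8,3.2,0],"roll":0,"gripper":0},{"translation":[36,11.7,0],"roll":0,"gripper":0},{"translation":[38.2,22.1,0],"roll":0,"gripper":0}]' 45
python3 - <<'E'
from h import *
cv2.imwrite("pics/w10.png",viewer.camera("wrist"))
E
```

```text
time: 21.18
position: [0.5488, 0.0291, 0.1152]
tool_rot: [0.812, 0.584, 0.001, 0.001]
ft_force: [-0.3, -0.7, 0.0]
grip_width: 0.0176
grip_force: 45.0
time: 21.27
position: [0.5416, 0.0202, 0.1151]
tool_rot: [0.812, 0.584, 0.0, 0.001]
ft_force: [-1.3, -0.5, -0.7]
grip_width: 0.0176
grip_force: 45.0
time: 21.68
position: [0.4967, 0.0364, 0.115]
tool_rot: [0.812, 0.584, -0.001, -0.001]
ft_force: [0.8, 0.9, 0.7]
grip_width: 0.0174
grip_force: 45.0
time: 22.1
position: [0.5338, 0.0673, 0.1152]
tool_rot: [0.811, 0.585, 0.001, 0.0]
ft_force: [0.2, 0.0, -0.4]
grip_width: 0.0178
grip_force: 45.0
time: 22.52
position: [0.5413, 0.0203, 0.1149]
tool_rot: [0.812, 0.584, 0.0, 0.0]
ft_force: [1.0, -0.3, -0.3]
grip_width: 0.0175
grip_force: 45.0
time: 22.93
position: [0.4966, 0.0364, 0.115]
tool_rot: [0.812, 0.584, -0.001, -0.001]
ft_force: [0.7, -0.7, -0.7]
grip_width: 0.018
grip_force: 45.0
time: 23.35
position: [0.5338, 0.0673, 0.1152]
tool_rot: [0.811, 0.585, 0.001, 0.0]
ft_force: [-0.5, -0.1, -0.2]
grip_width: 0.0178
grip_force: 45.0
```

View pics/w10.png

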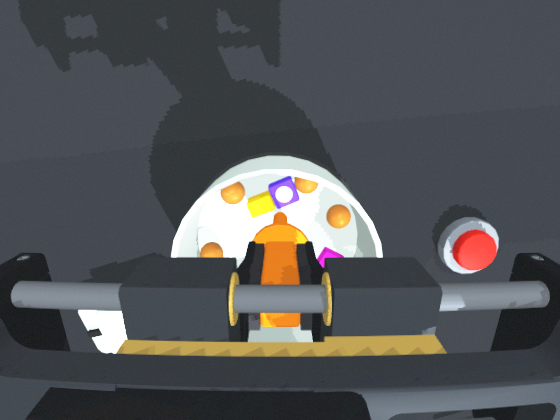

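Wrist: stick still upright in the grip, all contents in the tub. Measured circle is 55 mm across; four more rounds.

```bash
python3 -m creep '[{"translation":[-2.2,10.4,0],"roll":0,"gripper":0},{"translation":[-8.4,18.9,0],"roll":0,"gripper":0},{"translation":[-17.6,24.3,0],"roll":0,"gripper":0},{"translation":[-28.2,25.4,0],"roll":0,"gripper":0},{"translation":[-38.2,22.1,0],"roll":0,"gripper":0}]' 45 | grep -E "posi|width"
python3 -m creep '[{"translation":[-7.9,-7,0],"roll":0,"gripper":0},{"translation":[-12.2,-16.8,0],"roll":0,"gripper":0},{"translation":[-12.2,-27.4,0],"roll":0,"gripper":0},{"translation":[-7.9,-37.1,0],"roll":0,"gripper":0},{"translation":[0,-44.2,0],"roll":0,"gripper":0}]' 45 | grep -E "posi|width"
python3 -m creep '[{"translation":[10.1,-3.2,0],"roll":0,"gripper":0},{"translation":[20.6,-2.2,0],"roll":0,"gripper":0},{"translation":[29.8,3.2,0],"roll":0,"gripper":0},{"translation":[36,11.7,0],"roll":0,"gripper":0},{"translation":[38.2,22.1,0],"roll":0,"gripper":0}]' 45 | grep -E "posi|width"
python3 -m creep '[{"translation":[-2.2,10.4,0],"roll":0,"gripper":0},{"translation":[-8.4,18.9,0],"roll":0,"gripper":0},{"translation":[-17.6,24.3,0],"roll":0,"gripper":0},{"translation":[-28.2,25.4,0],"roll":0,"gripper":0},{"translation":[-38.2,22.1,0],"roll":0,"gripper":0}]' 45 | grep -E "posi|width"
python3 -m creep '[{"translation":[-7.9,-7,0],"roll":0,"gripper":0},{"translation":[-12.2,-16.8,0],"roll":0,"gripper":0},{"translation":[-12.2,-27.4,0],"roll":0,"gripper":0},{"translation":[-7.9,-37.1,0],"roll":0,"gripper":0},{"translation":[0,-44.2,0],"roll":0,"gripper":0}]' 45 | grep -E "posi|width"
python3 -m creep '[{"translation":[10.1,-3.2,0],"roll":0,"gripper":0},{"translation":[20.6,-2.2,0],"roll":0,"gripper":0},{"translation":[29.8,3.2,0],"roll":0,"gripper":0},{"translation":[36,11.7,0],"roll":0,"gripper":0},{"translation":[38.2,22.1,0],"roll":0,"gripper":0}]' 45 | grep -E "posi|width"
python3 -m creep '[{"translation":[-2.2,10.4,0],"roll":0,"gripper":0},{"translation":[-8.4,18.9,0],"roll":0,"gripper":0},{"translation":[-17.6,24.3,0],"roll":0,"gripper":0},{"translation":[-28.2,25.4,0],"roll":0,"gripper":0},{"translation":[-38.2,22.1,0],"roll":0,"gripper":0}]' 45 | grep -E "posi|width"
python3 -m creep '[{"translation":[-7.9,-7,0],"roll":0,"gripper":0},{"translation":[-12.2,-16.8,0],"roll":0,"gripper":0},{"translation":[-12.2,-27.4,0],"roll":0,"gripper":0},{"translation":[-7.9,-37.1,0],"roll":0,"gripper":0},{"translation":[0,-44.2,0],"roll":0,"gripper":0}]' 45 | grep -E "posi|width"
python3 -m creep '[{"translation":[10.1,-3.2,0],"roll":0,"gripper":0},{"translation":[20.6,-2.2,0],"roll":0,"gripper":0},{"translation":[29.8,3.2,0],"roll":0,"gripper":0},{"translation":[36,11.7,0],"roll":0,"gripper":0},{"translation":[38.2,22.1,0],"roll":0,"gripper":0}]' 45 | grep -E "posi|width"
python3 -m creep '[{"translation":[-2.2,10.4,0],"roll":0,"gripper":0},{"translation":[-8.4,18.9,0],"roll":0,"gripper":0},{"translation":[-17.6,24.3,0],"roll":0,"gripper":0},{"translation":[-28.2,25.4,0],"roll":0,"gripper":0},{"translation":[-38.2,22.1,0],"roll":0,"gripper":0}]' 45 | grep -E "posi|width"
python3 -m creep '[{"translation":[-7.9,-7,0],"roll":0,"gripper":0},{"translation":[-12.2,-16.8,0],"roll":0,"gripper":0},{"translation":[-12.2,-27.4,0],"roll":0,"gripper":0},{"translation":[-7.9,-37.1,0],"roll":0,"gripper":0},{"translation":[0,-44.2,0],"roll":0,"gripper":0}]' 45 | grep -E "posi|width"
python3 -m creep '[{"translation":[10.1,-3.2,0],"roll":0,"gripper":0},{"translation":[20.6,-2.2,0],"roll":0,"gripper":0},{"translation":[29.8,3.2,0],"roll":0,"gripper":0},{"translation":[36,11.7,0],"roll":0,"gripper":0},{"translation":[38.2,22.1,0],"roll":0,"gripper":0}]' 45 | grep -E "posi|width"
python3 -m creep '[{"translation":[-2.2,10.4,0],"roll":0,"gripper":0},{"translation":[-8.4,18.9,0],"roll":0,"gripper":0},{"translation":[-17.6,24.3,0],"roll":0,"gripper":0},{"translation":[-28.2,25.4,0],"roll":0,"gripper":0},{"translation":[-38.2,22.1,0],"roll":0,"gripper":0}]' 45 | grep -E "posi|width"
python3 -m creep '[{"translation":[0,0,0],"roll":0,"gripper":0},{"translation":[0,0,0],"roll":0,"gripper":0},{"translation":[0,0,-15],"roll":0,"gripper":0},{"translation":[0,0,-35],"roll":0,"gripper":0},{"translation":[0,0,-60],"roll":0,"gripper":0}]' 45 | grep -E "posi|width"
python3 -m creep '[{"translation":[0,0,-25],"roll":0,"gripper":0},{"translation":[0,0,-45],"roll":0,"gripper":0},{"translation":[0,0,-45],"roll":0,"gripper":0},{"translation":[0,0,-45],"roll":0,"gripper":0}]' 45
python3 - <<'E'
from h import *
o=telemetry.get_obs();im=viewer.camera("wrist");cv2.imwrite("pics/w11.png",im);s=viewer.camera("scene");cv2.imwrite("pics/s11.png",s)
print(o["position"],move([.5545,.3407,.22],None,o),move([.526,.3445,.22],-18.5,o))
E
```

```text
position: [0.5415, 0.0202, 0.115]
grip_width: 0.0178
position: [0.4966, 0.0364, 0.115]
grip_width: 0.0177
position: [0.5338, 0.0673, 0.1152]
grip_width: 0.0179
position: [0.5414, 0.0203, 0.1149]
grip_width: 0.0176
position: [0.4966, 0.0364, 0.115]
grip_width: 0.018
position: [0.5338, 0.0673, 0.1152]
grip_width: 0.0177
position: [0.5414, 0.0203, 0.1149]
grip_width: 0.0179
position: [0.4966, 0.0364, 0.115]
grip_width: 0.0178
position: [0.5337, 0.0673, 0.1152]
grip_width: 0.018
position: [0.5414, 0.0203, 0.1149]
grip_width: 0.0178
position: [0.4966, 0.0364, 0.115]
grip_width: 0.0177
position: [0.5338, 0.0673, 0.1152]
grip_width: 0.0178
position: [0.5413, 0.0203, 0.1149]
grip_width: 0.0179
position: [0.5392, 0.0224, 0.1744]
grip_width: 0.0178
time: 29.57
position: [0.5411, 0.0222, 0.221]
tool_rot: [0.812, 0.584, 0.001, 0.001]
ft_force: [0.0, 0.2, -1.2]
grip_width: 0.0178
grip_force: 45.0
[0.54111626 0.02221734 0.22096877] ([306.3, -88.3, 0.9], None) ([300.8, -116.6, 0.8], np.float64(0.0))
```

View pics/w11.png

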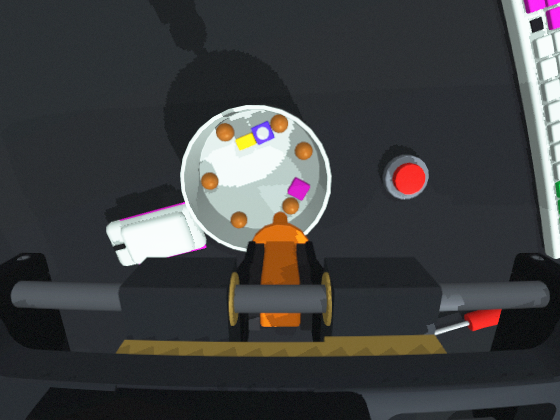

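Wrist: six beads and all three caps in the tub, stick unchanged in the grip. Back to the fork.

```bash
python3 -m creep '[{"translation":[31,-9,0],"roll":0,"gripper":0},{"translation":[62,-18,0],"roll":0,"gripper":0},{"translation":[93,-27,0],"roll":0,"gripper":0},{"translation":[124,-36,0],"roll":0,"gripper":0},{"translation":[153,-44,0],"roll":0,"gripper":0}]' 45 | grep posi
python3 -m creep '[{"translation":[31,-9,0],"roll":0,"gripper":0},{"translation":[62,-18,0],"roll":0,"gripper":0},{"translation":[93,-27,0],"roll":0,"gripper":0},{"translation":[124,-36,0],"roll":0,"gripper":0},{"translation":[153,-44,0],"roll":0,"gripper":0}]' 45 | grep posi
python3 -m creep '[{"translation":[0,0,0],"roll":0,"gripper":0},{"translation":[0,0,0],"roll":0,"gripper":0},{"translation":[0,0,0],"roll":0,"gripper":0},{"translation":[0,0,0],"roll":0,"gripper":0}]' 45 
python3 - <<'E'
from h import *
o=telemetry.get_obs();im=viewer.camera("wrist");cv2.imwrite("pics/w12.png",im)
p=[o["position"]]
print(o["position"],move([.5548,.3407,.122],-18.5,o))
E
```

```text
position: [0.5463, 0.1826, 0.2179]
position: [0.5531, 0.3416, 0.2175]
time: 30.83
position: [0.554, 0.3387, 0.2188]
tool_rot: [0.812, 0.584, -0.001, -0.0]
ft_force: [0.0, 0.1, -0.5]
grip_width: 0.0174
grip_force: 45.0
[0.55402554 0.33874608 0.21879777] ([2.3, 0.3, 96.8], np.float64(-0.1))
```

View pics/w12.png

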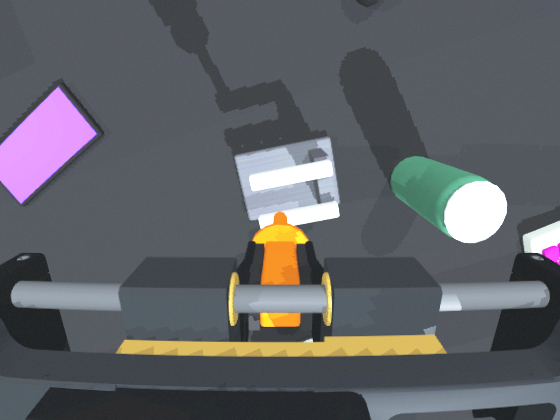

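Wrist: fork at (288,185) with the stick lined up as before. Lower it into the slot.

```bash
python3 -m creep '[{"translation":[2,0,20],"roll":0,"gripper":0},{"translation":[2,0,45],"roll":0,"gripper":0},{"translation":[2,0,70],"roll":0,"gripper":0},{"translation":[2,0,85],"roll":0,"gripper":0},{"translation":[2,0,90],"roll":0,"gripper":0}]' 45
python3 -m creep '[{"translation":[0,0,2],"roll":0,"gripper":0},{"translation":[0,0,4],"roll":0,"gripper":0},{"translation":[0,0,6],"roll":0,"gripper":0},{"translation":[0,0,6],"roll":0,"gripper":0},{"translation":[0,0,6],"roll":0,"gripper":0}]' 45
```

```text
time: 31.3
position: [0.5535, 0.3398, 0.1269]
tool_rot: [0.812, 0.583, -0.003, -0.001]
ft_force: [-1.0, -0.1, -0.4]
grip_width: 0.0179
grip_force: 45.0
time: 31.72
position: [0.5558, 0.3422, 0.125]
tool_rot: [0.812, 0.584, 0.001, 0.0]
ft_force: [-0.1, -0.0, -0.7]
grip_width: 0.0176
grip_force: 45.0
```

```bash
python3 -m creep '[{"translation":[0,0,2],"roll":0,"gripper":0},{"translation":[0,0,2],"roll":0,"gripper":0},{"translation":[0,0,2],"roll":0,"gripper":0}]' 45 | grep -E "posi|ft"
python3 -m creep '[{"translation":[0,0,1],"roll":0,"gripper":0},{"translation":[0,0,1],"roll":0,"gripper":0},{"translation":[0,0,1],"roll":0,"gripper":0}]' 45| grep -E "posi|ft"
```

```text
position: [0.556, 0.3424, 0.1235]
ft_force: [-1.3, -0.5, 4.7]
position: [0.556, 0.3424, 0.1234]
ft_force: [-2.7, -1.0, 9.9]
```

Contact. Release, retreat, check.

```bash
python3 -m creep '[{"translation":[0,0,-1],"roll":0,"gripper":0},{"translation":[0,0,-1],"roll":0,"gripper":26},{"translation":[0,0,-1],"roll":0,"gripper":36},{"translation":[0,0,-1],"roll":0,"gripper":45},{"translation":[0,0,-1],"roll":0,"gripper":45}]' 20
python3 -m creep '[{"translation":[0,0,0],"roll":0,"gripper":45},{"translation":[0,0,0],"roll":0,"gripper":45},{"translation":[0,0,-20],"roll":0,"gripper":45},{"translation":[0,0,-50],"roll":0,"gripper":45},{"translation":[0,0,-85],"roll":0,"gripper":45}]' 20
python3 -m creep '[{"translation":[-35,0,-25],"roll":0,"gripper":45},{"translation":[-70,0,-40],"roll":0,"gripper":45},{"translation":[-100,0,-40],"roll":0,"gripper":45},{"translation":[-130,0,-40],"roll":0,"gripper":45},{"translation":[-130,0,-40],"roll":0,"gripper":45}]' 20
python3 - <<'E'
from h import *
t=viewer.camera("top");s=viewer.camera("scene")
cv2.imwrite("pics/t13.png",t);cv2.imwrite("pics/s13.png",s);T=cam("top");S=cam("scene")
for n,im,C in (("top",t,T),("scene",s,S)):
  for c,z in (("yellow",.151),("orange",.1),("blue",.011)):
    for A,u,ct in blobs(im,c,12,8000)[:3]: print(n,c,A,np.round(u,1),plane(C,[u],z)[0].round(3))
cv2.imwrite("pics/c13.png",np.hstack([cv2.resize(t[150:270,60:200],(400,343)),cv2.resize(s[220:370,300:475],(400,343))]))
o=telemetry.get_obs();print(o["position"],o["q"].tolist() if hasattr(o["q"],"tolist") else o["q"])
E
```

```text
time: 32.63
position: [0.5549, 0.342, 0.1214]
tool_rot: [0.812, 0.584, -0.0, -0.0]
ft_force: [-0.1, -0.7, -0.5]
grip_width: 0.0367
grip_force: 0.0
time: 33.05
position: [0.5537, 0.3413, 0.2054]
tool_rot: [0.812, 0.584, -0.003, -0.001]
ft_force: [0.7, 0.1, -0.4]
grip_width: 0.0449
grip_force: 0.0
time: 33.47
position: [0.5115, 0.2147, 0.2473]
tool_rot: [0.812, 0.583, -0.002, 0.0]
ft_force: [-1.0, 0.1, 0.0]
grip_width: 0.0447
grip_force: 0.0
top yellow 19.5 [241.5 234.5] [0.498 0.069 0.151]
top orange 33.5 [258.  209.5] [0.56  0.046 0.1  ]
top orange 24.5 [281.7 226.4] [ 0.529 -0.004  0.1  ]
top orange 24.0 [232.9 241. ] [0.493 0.09  0.1  ]
top blue 4265.5 [435.5 262. ] [ 0.492 -0.345  0.011]
scene yellow 20.5 [314.2 234.2] [0.609 0.125 0.151]
scene orange 412.0 [417.2 282.5] [0.559 0.341 0.1  ]
scene orange 21.5 [315.5 215.5] [0.53  0.083 0.1  ]
scene orange 20.5 [294.5 209.5] [0.542 0.034 0.1  ]
scene blue 2162.0 [194.5 162.5] [ 0.499 -0.336  0.011]
scene blue 25.5 [466.8  16.5] [-0.942  0.014  0.011]
scene blue 25.0 [516.5  20.7] [-1.071  0.22   0.011]
[0.51391592 0.21800492 0.24731786] [0.20082090571738465, 0.43047134638327195, 1.5958139306285064, 0.0004313583974371736, 1.1148525665944171, 0.5257710131795719]
```

View pics/c13.png

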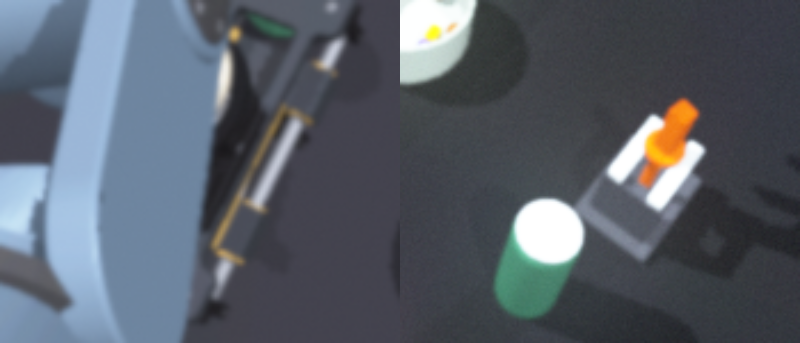

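Scene crop: the stick hangs upright by its collar between the prongs. Now the lid.

```bash
python3 -m creep '[{"translation":[-36,10,0],"roll":0,"gripper":60},{"translation":[-72,20,0],"roll":0,"gripper":60},{"translation":[-108,31,0],"roll":0,"gripper":60},{"translation":[-144,41,0],"roll":0,"gripper":60},{"translation":[-181,52,0],"roll":0,"gripper":60}]' |grep posi
python3 -m creep '[{"translation":[-36,10,0],"roll":0,"gripper":60},{"translation":[-72,20,0],"roll":0,"gripper":60},{"translation":[-108,31,0],"roll":0,"gripper":60},{"translation":[-144,41,0],"roll":0,"gripper":60},{"translation":[-181,52,0],"roll":0,"gripper":60}]' |grep posi
python3 -m creep '[{"translation":[-36,10,0],"roll":0,"gripper":60},{"translation":[-72,20,0],"roll":0,"gripper":60},{"translation":[-108,31,0],"roll":0,"gripper":60},{"translation":[-144,41,0],"roll":0,"gripper":60},{"translation":[-181,52,0],"roll":0,"gripper":60}]' |grep posi
python3 -m creep '[{"translation":[0,0,0],"roll":0,"gripper":60},{"translation":[0,0,0],"roll":0,"gripper":60},{"translation":[0,0,0],"roll":0,"gripper":60}]'
cat >> h.py <<'E'
def fitc(P,r,c0):
    from scipy.optimize import least_squares
    f=least_squares(lambda c:np.hypot(*(P-c).T)-r,c0,loss="soft_l1",f_scale=.001);return f.x,np.abs(f.fun).mean()
def lid(fn=None,zb=0.):
    o=telemetry.get_obs();im=viewer.camera("wrist")
    if fn: cv2.imwrite(fn,im)
    C=cam("wrist",o);h=cv2.cvtColor(im,cv2.COLOR_BGR2HSV)
    m=cv2.inRange(h,(98,110,60),(120,255,255));m[243:]=0
    ct=max(cv2.findContours(m,cv2.RETR_EXTERNAL,cv2.CHAIN_APPROX_NONE)[0],key=cv2.contourArea)
    hl=ct.reshape(-1,2);hl=hl[(hl[:,1]<238)&(hl[:,0]>3)&(hl[:,0]<556)]
    P=plane(C,hl,.014+zb)[:,:2];c,e=fitc(P,.079,P.mean(0))
    # knob: white pixels near lid
    u0=proj(C,[*c,.044+zb])[0]
    w=((h[...,1]<60)&(h[...,2]>150)).astype(np.uint8);w[243:]=0
    best=None
    for k in cv2.findContours(w,cv2.RETR_EXTERNAL,cv2.CHAIN_APPROX_NONE)[0]:
        if cv2.contourArea(k)>60:
            q=k.reshape(-1,2).mean(0);d=np.hypot(*(q-u0))
            if best is None or d<best[0]: best=(d,q,cv2.contourArea(k))
    kn=plane(C,[best[1]],.044+zb)[0] if best else None
    print("lid",c.round(4),"err",round(e*1000,2),"n",len(hl),"pred knob px",u0.round(1),"knob",best, kn, cv2.boundingRect(ct))
    return o,c
E
python3 - <<'E'
from h import *
o,c=lid("pics/w14.png");print(o["position"],move([*c,.2],None,o))
E
```

```text
position: [0.5065, 0.0302, 0.2469]
position: [0.4986, -0.1586, 0.2469]
position: [0.4906, -0.3471, 0.2466]
time: 35.07
position: [0.4901, -0.345, 0.2463]
tool_rot: [0.812, 0.584, 0.0, -0.001]
ft_force: [-0.2, 0.4, 0.2]
grip_width: 0.0601
grip_force: 0.0
lid [ 0.4925 -0.3464] err 0.35 n 324 pred knob px [282.2 186.3] knob (np.float64(1.830969671740222), array([282.05714286, 184.47142857]), 446.0) [ 0.49305363 -0.3443189   0.044     ] (217, 114, 131, 128)
[ 0.49010045 -0.34501078  0.24628245] ([-0.6, 2.8, 46.3], None)
```

```bash
python3 -m creep '[{"translation":[0,2,40],"roll":0,"gripper":60},{"translation":[0,2,80],"roll":0,"gripper":60},{"translation":[0,2,110],"roll":0,"gripper":60},{"translation":[0,2,120],"roll":0,"gripper":60},{"translation":[0,2,120],"roll":0,"gripper":60}]' | grep posi
python3 -m creep '[{"translation":[0,0,0],"roll":0,"gripper":60},{"translation":[0,0,0],"roll":0,"gripper":60}]' | grep posi
python3 - <<'E'
from h import *
o,c=lid("pics/w15.png");print(o["position"],move([*c,.038],None,o))
E
```

```text
position: [0.4905, -0.3433, 0.1243]
position: [0.4929, -0.3469, 0.1291]
lid [ 0.4936 -0.4174] err 13.59 n 341 pred knob px [306.7 295.2] knob (np.float64(84.65763387486675), array([278.27619048, 215.44761905]), 998.5) [ 0.49352086 -0.34307715  0.044     ] (243, 163, 89, 78)
[ 0.49294759 -0.34687807  0.1290807 ] ([-66.6, 22.6, 91.3], None)
```

```bash
python3 -m creep '[{"translation":[1,0,35],"roll":0,"gripper":60},{"translation":[1,0,65],"roll":0,"gripper":60},{"translation":[1,0,85],"roll":0,"gripper":55},{"translation":[1,0,90],"roll":0,"gripper":45},{"translation":[1,0,90],"roll":0,"gripper":40}]' 45
python3 -m creep '[{"translation":[0,0,0],"roll":0,"gripper":0},{"translation":[0,0,0],"roll":0,"gripper":0},{"translation":[0,0,0],"roll":0,"gripper":0},{"translation":[0,0,0],"roll":0,"gripper":0},{"translation":[0,0,0],"roll":0,"gripper":0}]' 45
python3 -m creep '[{"translation":[0,0,0],"roll":0,"gripper":0},{"translation":[0,0,-20],"roll":0,"gripper":0},{"translation":[0,0,-50],"roll":0,"gripper":0},{"translation":[0,0,-80],"roll":0,"gripper":0},{"translation":[0,0,-115],"roll":0,"gripper":0}]' 45
python3 -m creep '[{"translation":[0,0,0],"roll":0,"gripper":0},{"translation":[0,0,0],"roll":0,"gripper":0},{"translation":[0,0,0],"roll":0,"gripper":0}]' 45
python3 -c "
from h import *
o=telemetry.get_obs();print(o['position'],o['ft_force'],move([.524,.0425,.155],None,o))"
```

```text
time: 36.17
position: [0.4918, -0.3454, 0.037]
tool_rot: [0.812, 0.584, -0.0, -0.0]
ft_force: [-0.7, -0.2, -0.3]
grip_width: 0.0487
grip_force: 0.0
time: 36.58
position: [0.4926, -0.3462, 0.0387]
tool_rot: [0.812, 0.584, 0.0, 0.002]
ft_force: [-0.2, 0.8, 6.4]
grip_width: 0.0247
grip_force: 45.0
time: 37.0
position: [0.4908, -0.3444, 0.1521]
tool_rot: [0.812, 0.584, -0.0, -0.002]
ft_force: [0.4, -0.5, -1.5]
grip_width: 0.0251
grip_force: 45.0
time: 37.25
position: [0.4912, -0.3447, 0.1517]
tool_rot: [0.812, 0.584, -0.0, -0.001]
ft_force: [-0.4, -0.0, -1.5]
grip_width: 0.0249
grip_force: 45.0
[ 0.49116038 -0.34474865  0.15165496] [-0.39659319 -0.04032839 -1.48487237] ([377.6, -91.8, -3.0], None)
```

```bash
python3 -m creep '[{"translation":[25,-6,0],"roll":0,"gripper":0},{"translation":[50,-12,0],"roll":0,"gripper":0},{"translation":[75,-18,0],"roll":0,"gripper":0},{"translation":[101,-24,0],"roll":0,"gripper":0},{"translation":[126,-31,0],"roll":0,"gripper":0}]' 45|grep -E "posi|ft|wid"
python3 -m creep '[{"translation":[25,-6,0],"roll":0,"gripper":0},{"translation":[50,-12,0],"roll":0,"gripper":0},{"translation":[75,-18,0],"roll":0,"gripper":0},{"translation":[101,-24,0],"roll":0,"gripper":0},{"translation":[126,-31,0],"roll":0,"gripper":0}]' 45|grep -E "posi|ft|wid"
python3 -m creep '[{"translation":[25,-6,0],"roll":0,"gripper":0},{"translation":[50,-12,0],"roll":0,"gripper":0},{"translation":[75,-18,0],"roll":0,"gripper":0},{"translation":[101,-24,0],"roll":0,"gripper":0},{"translation":[126,-31,0],"roll":0,"gripper":0}]' 45|grep -E "posi|ft|wid"
python3 -m creep '[{"translation":[0,0,0],"roll":0,"gripper":0},{"translation":[0,0,0],"roll":0,"gripper":0},{"translation":[0,0,0],"roll":0,"gripper":0}]' 45
python3 - <<'E'
from h import *
o=telemetry.get_obs();im=viewer.camera("wrist");cv2.imwrite("pics/w16.png",im);C=cam("wrist",o)
h=cv2.cvtColor(im,cv2.COLOR_BGR2HSV);m=cv2.inRange(h,(98,110,60),(120,255,255));m[243:]=0
ct=max(cv2.findContours(m,cv2.RETR_EXTERNAL,cv2.CHAIN_APPROX_NONE)[0],key=cv2.contourArea).reshape(-1,2)
# top arc: topmost pixel per column
xs=np.unique(ct[:,0]);top=np.array([(x,ct[ct[:,0]==x,1].min()) for x in xs])[4:-4]
for dz in (-.0385+.014,-.0385+.008):
    P=plane(C,top,o["position"][2]+dz)[:,:2];print(fitc(P,.079,np.array([.52,.03])),len(top))
print(o["position"],cv2.boundingRect(ct),move([.524,.0425,.1],None,o))
E
```

```text
position: [0.501, -0.214, 0.1498]
ft_force: [0.8, -0.5, -1.8]
grip_width: 0.0251
position: [0.5116, -0.0849, 0.15]
ft_force: [0.1, 0.4, -0.7]
grip_width: 0.0251
position: [0.5222, 0.0441, 0.15]
ft_force: [-0.5, -0.7, -2.4]
grip_width: 0.0249
time: 38.75
position: [0.5226, 0.0424, 0.1507]
tool_rot: [0.811, 0.584, -0.001, -0.001]
ft_force: [-0.1, 0.7, -1.6]
grip_width: 0.0252
grip_force: 45.0
(array([0.5223524 , 0.04174359]), np.float64(0.00021077335286464469)) 259
(array([0.52244361, 0.04203634]), np.float64(0.0003225628215533726)) 259
[0.52261043 0.04244649 0.15070789] (147, 116, 267, 127) ([0.5, 1.4, 50.7], None)
```

```bash
python3 -m creep '[{"translation":[1,1.5,10],"roll":0,"gripper":0},{"translation":[1,1.5,22],"roll":0,"gripper":0},{"translation":[1,1.5,34],"roll":0,"gripper":0},{"translation":[1,1.5,42],"roll":0,"gripper":0},{"translation":[1,1.5,45],"roll":0,"gripper":0}]' 45|grep -E "posi|ft|wid"
python3 -m creep '[{"translation":[0,0,2],"roll":0,"gripper":0},{"translation":[0,0,4],"roll":0,"gripper":0},{"translation":[0,0,6],"roll":0,"gripper":0},{"translation":[0,0,6],"roll":0,"gripper":0},{"translation":[0,0,6],"roll":0,"gripper":0}]' 45|grep -E "posi|ft|wid"
python3 -m creep '[{"translation":[0,0,1.5],"roll":0,"gripper":0},{"translation":[0,0,3],"roll":0,"gripper":0},{"translation":[0,0,3],"roll":0,"gripper":0},{"translation":[0,0,3],"roll":0,"gripper":0}]' 45|grep -E "posi|ft|wid"
```

```text
position: [0.5244, 0.0423, 0.1052]
ft_force: [0.1, 0.1, -2.1]
grip_width: 0.025
position: [0.5255, 0.0431, 0.1013]
ft_force: [0.2, -0.6, -1.6]
grip_width: 0.0246
position: [0.5253, 0.0431, 0.098]
ft_force: [0.6, -0.5, -1.0]
grip_width: 0.025
```

```bash
python3 -m creep '[{"translation":[0,0,1.5],"roll":0,"gripper":0},{"translation":[0,0,1.5],"roll":0,"gripper":0},{"translation":[0,0,1.5],"roll":0,"gripper":0}]' 45|grep -E "posi|ft|wid"
python3 -m creep '[{"translation":[0,0,1],"roll":0,"gripper":0},{"translation":[0,0,1],"roll":0,"gripper":0},{"translation":[0,0,1],"roll":0,"gripper":0}]' 45|grep -E "posi|ft|wid"
python3 -m creep '[{"translation":[0,0,0.5],"roll":0,"gripper":0},{"translation":[0,0,0.5],"roll":0,"gripper":0},{"translation":[0,0,0.5],"roll":0,"gripper":0}]' 45|grep -E "posi|ft|wid"
```

```text
position: [0.5252, 0.0431, 0.0964]
ft_force: [0.8, -0.2, -1.5]
grip_width: 0.0251
position: [0.5254, 0.0431, 0.0957]
ft_force: [0.5, -0.7, 1.3]
grip_width: 0.0252
position: [0.5254, 0.0431, 0.0957]
ft_force: [-2.1, 0.2, 5.7]
grip_width: 0.0248
```

```bash
python3 -m creep '[{"translation":[0,0,-0.5],"roll":0,"gripper":0},{"translation":[0,0,-0.5],"roll":0,"gripper":35},{"translation":[0,0,-0.5],"roll":0,"gripper":45},{"translation":[0,0,-0.5],"roll":0,"gripper":50},{"translation":[0,0,-0.5],"roll":0,"gripper":50}]' 20|grep -E "posi|ft|wid"
python3 -m creep '[{"translation":[0,0,0],"roll":0,"gripper":50},{"translation":[0,0,-30],"roll":0,"gripper":50},{"translation":[0,0,-60],"roll":0,"gripper":50},{"translation":[0,0,-95],"roll":0,"gripper":50},{"translation":[0,0,-130],"roll":0,"gripper":50}]' 20|grep -E "posi|ft|wid"
python3 -m creep '[{"translation":[0,0,0],"roll":0,"gripper":0},{"translation":[0,0,0],"roll":0,"gripper":0},{"translation":[0,0,0],"roll":0,"gripper":0}]' 20|grep -E "posi|ft|wid"
python3 - <<'E'
from h import *
o,c=lid("pics/w17.png",.057);print(o["position"])
def red(im):
    h=cv2.cvtColor(im,cv2.COLOR_BGR2HSV);return cv2.inRange(h,(0,140,120),(4,255,255))|cv2.inRange(h,(172,140,120),(180,255,255))
im=cv2.imread("pics/w17.png");C=cam("wrist",o);L=[]
S=cam("scene");T=cam("top")
for n,i,Cc in (("wrist",im,C),("scene",cv2.imread("pics/scene0.png"),S),("top",cv2.imread("pics/top0.png"),T)):
    for k in cv2.findContours(red(i),cv2.RETR_EXTERNAL,cv2.CHAIN_APPROX_NONE)[0]:
        A=cv2.contourArea(k)
        if A>60:
            u=cv2.fitEllipse(k)[0];p=plane(Cc,[u],.03)[0];print(n,A,np.round(u,1),p.round(4))
            if np.hypot(p[0]-.67,p[1]+.03)<.04: L.append((Cc,u))
P=tri(L);print("button",P,[np.round(proj(c,P)[0]-u,1).tolist() for c,u in L])
print(move([*P[:2],.12],None,o))
# lid fit in scene+top for level check
s=viewer.camera("scene");t=viewer.camera("top");cv2.imwrite("pics/s17.png",s);cv2.imwrite("pics/t17.png",t)
h=cv2.cvtColor(s,cv2.COLOR_BGR2HSV);m=cv2.inRange(h,(98,110,60),(120,255,255));k=max(cv2.findContours(m,cv2.RETR_EXTERNAL,cv2.CHAIN_APPROX_NONE)[0],key=cv2.contourArea)
print("scene blue ell",cv2.fitEllipse(k),cv2.boundingRect(k))
a=np.linspace(0,2*np.pi,90);pp=proj(S,np.c_[.525+.079*np.cos(a),.043+.079*np.sin(a),0*a+.071]);print("pred",cv2.fitEllipse(pp.astype(np.float32)))
E
```

```text
position: [0.5254, 0.0431, 0.0954]
ft_force: [-0.5, -0.1, -1.1]
grip_width: 0.0443
position: [0.5246, 0.0431, 0.2264]
ft_force: [0.6, 0.6, -0.3]
grip_width: 0.05
position: [0.5247, 0.0432, 0.2252]
ft_force: [0.0, -0.3, 0.3]
grip_width: 0.0371
lid [0.5254 0.0434] err 18.41 n 576 pred knob px [280.5 205.2] knob (np.float64(2.6196490507464385), array([280.7752809 , 202.56179775]), 730.5) [0.5264771  0.04555722 0.101     ] (200, 113, 161, 130)
[0.52465644 0.04318259 0.2251592 ]
wrist 321.5 [488.3 324.6] [ 0.7294 -0.2229  0.03  ]
wrist 697.0 [424.8 189.6] [ 0.6784 -0.0111  0.03  ]
scene 149.0 [241.2 261.6] [ 0.6904 -0.0106  0.03  ]
scene 434.0 [144.  243.3] [ 0.7845 -0.2316  0.03  ]
top 154.5 [291.1 167.1] [ 0.679  -0.0155  0.03  ]
top 457.5 [391.1 136.6] [ 0.7706 -0.2393  0.03  ]
button [ 0.68391109 -0.01626975  0.01617911] [[0.2, -0.2], [0.3, 0.0], [0.3, -0.0]]
([-5.8, 170.0, 105.0], None)
scene blue ell ((307.13848876953125, 222.16004943847656), (67.79292297363281, 81.69488525390625), 123.45884704589844) (265, 188, 86, 79)
pred ((301.417724609375, 215.6572265625), (52.49617004394531, 67.30622100830078), 93.78150177001953)
```

```bash
python3 -m creep '[{"translation":[-1,34,10],"roll":7,"gripper":0},{"translation":[-2,68,20],"roll":14,"gripper":0},{"translation":[-4,102,30],"roll":21,"gripper":0},{"translation":[-5,136,40],"roll":28,"gripper":0},{"translation":[-6,170,50],"roll":35,"gripper":0}]' 20|grep -E "posi|ft|wid"
python3 -m creep '[{"translation":[0,0,10],"roll":7,"gripper":0},{"translation":[0,0,20],"roll":14,"gripper":0},{"translation":[0,0,30],"roll":21,"gripper":0},{"translation":[0,0,40],"roll":28,"gripper":0},{"translation":[0,0,50],"roll":35,"gripper":0}]' 20|grep -E "posi|ft|wid"
python3 -m creep '[{"translation":[0,0,0],"roll":0,"gripper":0},{"translation":[0,0,0],"roll":0,"gripper":0},{"translation":[0,0,0],"roll":0,"gripper":0}]' 20
python3 - <<'E'
from h import *
o=telemetry.get_obs();im=viewer.camera("wrist");cv2.imwrite("pics/w18.png",im);C=cam("wrist",o)
h=cv2.cvtColor(im,cv2.COLOR_BGR2HSV);m=cv2.inRange(h,(0,140,120),(4,255,255))|cv2.inRange(h,(172,140,120),(180,255,255))
for k in cv2.findContours(m,cv2.RETR_EXTERNAL,cv2.CHAIN_APPROX_NONE)[0]:
    if cv2.contourArea(k)>60: print("red",cv2.contourArea(k),cv2.boundingRect(k),plane(C,[cv2.fitEllipse(k)[0]],.018))
print(o["position"],move([.684,-.016,.04],None,o))
s=viewer.camera("scene");S=cam("scene");h=cv2.cvtColor(s,cv2.COLOR_BGR2HSV);m=cv2.inRange(h,(98,140,60),(120,255,255))
cv2.imwrite("pics/s18.png",s)
for k in cv2.findContours(m,cv2.RETR_EXTERNAL,cv2.CHAIN_APPROX_NONE)[0]:
    if cv2.contourArea(k)>300: print("scene blue",cv2.contourArea(k),cv2.boundingRect(k))
a=np.linspace(0,2*np.pi,90);pp=proj(S,np.c_[.525+.079*np.cos(a),.043+.079*np.sin(a),0*a+.071]);print("pred",pp.min(0),pp.max(0))
# top-arc circle fit of the lid in w17 (pose at that time)
o=dict(position=np.array([.5247,.0432,.2252]),tool_rot=np.array([.812,.584,0,0])/np.hypot(.812,.584));C=cam("wrist",o)
h=cv2.cvtColor(cv2.imread("pics/w17.png"),cv2.COLOR_BGR2HSV);m=cv2.inRange(h,(98,110,60),(120,255,255));m[243:]=0
ct=max(cv2.findContours(m,cv2.RETR_EXTERNAL,cv2.CHAIN_APPROX_NONE)[0],key=cv2.contourArea).reshape(-1,2)
xs=np.unique(ct[:,0]);top=np.array([(x,ct[ct[:,0]==x,1].min()) for x in xs])[3:-3]
for z in (.065,.071,.077):print(z,fitc(plane(C,top,z)[:,:2],.079,np.array([.52,.04])))
E
```

```text
position: [0.685, -0.017, 0.1729]
ft_force: [-0.4, 0.3, 0.6]
grip_width: 0.0011
position: [0.6835, -0.0165, 0.1227]
ft_force: [-0.3, -0.5, 0.4]
grip_width: 0.0004
time: 43.03
position: [0.6845, -0.0165, 0.125]
tool_rot: [1.0, 0.014, -0.0, -0.0]
ft_force: [0.1, 0.1, 0.3]
grip_width: 0.0006
grip_force: 0.0
red 1303.5 (260, 191, 41, 42) [[ 0.68435335 -0.01660341  0.018     ]]
red 2425.0 (528, 49, 32, 126) [[ 0.75359353 -0.2347139   0.018     ]]
[ 0.68445801 -0.01654654  0.12498042] ([-0.4, -0.5, 85.0], None)
scene blue 2661.5 (270, 189, 69, 55)
scene blue 2268.0 (491, 0, 65, 50)
pred [267.80166018 189.37387217] [335.02997135 241.93174638]
0.065 (array([0.52526551, 0.04310736]), np.float64(0.00032546446744357807))
0.071 (array([0.52519919, 0.04290291]), np.float64(0.00023425360762523663))
0.077 (array([0.52515947, 0.04270722]), np.float64(0.0003810426255776958))
```

Numbers confirm the lid: its disc fits best at the seated height (0.071), residual 0.2 mm. Now the button.

```bash
python3 -m creep '[{"translation":[0,0,25],"roll":0,"gripper":0},{"translation":[0,0,50],"roll":0,"gripper":0},{"translation":[0,0,68],"roll":0,"gripper":0},{"translation":[0,0,74],"roll":0,"gripper":0},{"translation":[0,0,74],"roll":0,"gripper":0}]' 20|grep -E "posi|ft"
python3 -m creep '[{"translation":[0,0,3],"roll":0,"gripper":0},{"translation":[0,0,6],"roll":0,"gripper":0},{"translation":[0,0,6],"roll":0,"gripper":0}]' 20|grep -E "posi|ft"
python3 -m creep '[{"translation":[0,0,2],"roll":0,"gripper":0},{"translation":[0,0,4],"roll":0,"gripper":0},{"translation":[0,0,4],"roll":0,"gripper":0}]' 20|grep -E "posi|ft"
```

```text
position: [0.6835, -0.0164, 0.0501]
ft_force: [0.4, -0.6, -0.1]
position: [0.6853, -0.0167, 0.0464]
ft_force: [0.4, 0.1, 0.8]
position: [0.6846, -0.0166, 0.0416]
ft_force: [0.0, -0.6, -0.8]
```

```bash
python3 -m creep '[{"translation":[0,0,1.5],"roll":0,"gripper":0},{"translation":[0,0,3],"roll":0,"gripper":0},{"translation":[0,0,3],"roll":0,"gripper":0}]' 20|grep -E "posi|ft"
python3 -m creep '[{"translation":[0,0,1.5],"roll":0,"gripper":0},{"translation":[0,0,3],"roll":0,"gripper":0},{"translation":[0,0,3],"roll":0,"gripper":0}]' 20|grep -E "posi|ft"
python3 -m creep '[{"translation":[0,0,1],"roll":0,"gripper":0},{"translation":[0,0,2],"roll":0,"gripper":0},{"translation":[0,0,2],"roll":0,"gripper":0}]' 20|grep -E "posi|ft"
```

```text
position: [0.6847, -0.0166, 0.0386]
ft_force: [-0.5, -0.3, 2.4]
position: [0.6847, -0.0166, 0.0355]
ft_force: [-1.1, -1.2, 3.3]
position: [0.6847, -0.0165, 0.0353]
ft_force: [-3.5, 0.4, 10.9]
```

Bottomed out (10.9 N, no more travel). Hold briefly, retract, final check.

```bash
python3 -m creep '[{"translation":[0,0,0.5],"roll":0,"gripper":0},{"translation":[0,0,0.5],"roll":0,"gripper":0},{"translation":[0,0,0.5],"roll":0,"gripper":0},{"translation":[0,0,0.5],"roll":0,"gripper":0}]' 20|grep -E "posi|ft"
python3 -m creep '[{"translation":[0,0,-20],"roll":0,"gripper":0},{"translation":[0,0,-50],"roll":0,"gripper":0},{"translation":[0,0,-85],"roll":0,"gripper":0},{"translation":[0,0,-120],"roll":0,"gripper":0},{"translation":[0,0,-150],"roll":0,"gripper":0}]' 20|grep -E "posi|ft"
python3 -m creep '[{"translation":[0,0,0],"roll":0,"gripper":0},{"translation":[0,0,0],"roll":0,"gripper":0},{"translation":[0,0,0],"roll":0,"gripper":0},{"translation":[0,0,0],"roll":0,"gripper":0},{"translation":[0,0,0],"roll":0,"gripper":0}]' 20
python3 - <<'E'
from h import *
s=viewer.camera("scene");t=viewer.camera("top")
for n,im in (("scene",s),("top",t)):
    C=cam(n)
    for c,z in (("green",.0065),("orange",.1),("yellow",.0065),("magenta",.0065),("blue",.071)):
        for A,u,ct in blobs(im,c,25,8000)[:4]: print(n,c,A,np.round(u,1),plane(C,[u],z)[0].round(3))
    for th in ("mouse","can","screwdriver","lid","stick"): print(n,th,[(np.round(d["bbox"]).tolist(),round(d["p"],2)) for d in viewer.recognise(n,th)[:1]])
E
```

```text
position: [0.6847, -0.0166, 0.0353]
ft_force: [-4.1, 0.8, 12.5]
position: [0.685, -0.0166, 0.1848]
ft_force: [0.6, 0.1, -0.0]
time: 45.97
position: [0.6834, -0.0164, 0.1807]
tool_rot: [1.0, 0.013, -0.002, -0.0]
ft_force: [-0.4, -0.2, 0.4]
grip_width: 0.0007
grip_force: 0.0
scene green 682.0 [141.  296.5] [ 0.881 -0.148  0.006]
scene green 556.5 [354.1 342.4] [0.701 0.29  0.006]
scene orange 442.0 [416.3 282.5] [0.56 0.34 0.1 ]
scene magenta 1945.0 [219.  362.9] [0.892 0.09  0.006]
scene magenta 77.5 [548.9 119.3] [-0.349  0.486  0.006]
scene magenta 52.5 [129.8  52.8] [ 0.175 -0.998  0.006]
scene blue 4184.5 [305.1 227.3] [0.552 0.071 0.071]
scene blue 1542.5 [507.9  34.7] [-0.741  0.228  0.071]
scene blue 212.0 [403.7   1.6] [-0.754 -0.239  0.071]
scene blue 34.0 [531.1  41.3] [-0.752  0.321  0.071]
scene mouse [([305.0, 175.0, 34.0, 22.0], 0.7)]
scene can [([339.0, 308.0, 42.0, 55.0], 0.88)]
scene screwdriver [([126.0, 203.0, 60.0, 57.0], 0.8)]
scene lid [([271.0, 190.0, 66.0, 56.0], 0.65)]
scene stick [([407.0, 267.0, 21.0, 34.0], 0.78)]
top green 442.5 [347.  85.] [ 0.908 -0.137  0.006]
top green 224.5 [153.3 143.5] [0.722 0.309 0.007]
top magenta 185.0 [229.1  78.9] [0.902 0.149 0.007]
top mouse []
top can [([134.0, 116.0, 35.0, 36.0], 0.58)]
top screwdriver [([386.0, 117.0, 9.0, 85.0], 0.67)]
top lid []
top stick []
```

```bash
python3 -c "
from rig import hand_in
print(hand_in())"
```

```text
the job is handed in; nothing more can be done
None
```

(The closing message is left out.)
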